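Pack fermenter port plugs alternately in the steriliser case

ROBOT

A 7-joint arm with a two-finger parallel gripper is mounted at the origin on the work surface. World frame = base frame: x ahead of the robot, y to its left, z up, the work surface at z = 0. Lengths are in m, angles in rad, forces in N, time in s.
With the tool pointing down it reaches from about 0.425 to 0.875 m from the base axis. Payload 8.4 kg.
Tool frame: the origin (TCP) lies at the very end of the fingers, on their centre line; the grasp point (between the pads) lies 19 mm behind it (robot.hold_point_z is the distance from the TCP to the grasp point, in m); z points along the fingers, x is the direction in which the jaws open and shut, and the axes are right-handed (so a half turn about z gives the same grasp; the last joint's range is limited). The gripper opens to 85 mm and grips with 20 to 120 N. Pads are 22 mm wide; open, the fingers measure 114 mm over their backs; the gripper's body (76 mm by 85 mm) begins 54 mm behind the grasp point. The pads swing forward as they close: fully open they stand 13 mm farther back than shut.
Start: joints at [-1.385, 0.333, 0.04, 1.465, -0.013, 1.343, -0.059], TCP at [0.183, 0.624, 0.231] pointing down, gripper open.
Joint ranges: [-2.58, 2.58], [-0.38, 2.09], [-1.3, 1.39], [0.25, 2.4], [-1.5, 4.64], [0.08, 2.09], [-2.65, 2.65]. Speed limits (rad/s): [2.22, 2.22, 2.79, 2.79, 3.14, 3.14, 3.14].

INTERFACE

Orientations are given as a rotation vector (axis times angle).
In Python, from workcell import robot, optics gives the robot as it stands.
- The arm moves only by the tool arm_command, never from a script. Its arguments are lists of equal length, an entry for each row: "travel": the shift along the world's x, y, z normalised to -1 to 1, where 1 is 150 mm, a list of three; "delta_rot": the turn, a rotation vector about the world's x, y, z normalised to -1 to 1, where 1 is 45 degrees, a list of three. A call has 1 to 20 rows; each row is the pose to reach, as a shift and turn from the pose commanded when the call began; what a row does not reach only later rows make up. A row lasts 1/12 s, in which the tool goes at most 41.7 mm and 7.16 degrees, less where a joint would pass 70% of its speed; a pose out of reach is approached as far as the arm can. A call with a number of a shift or a turn outside -1 to 1 is refused whole. A call with a gripper value outside its range is refused whole. "fingers" is the gripper's target within -1 to 1 (shut at 1, half-way at 0, fully open at -1), set as the call begins (left out, the last holds). The fingers move at their own pace and stop on an object; "grip_force" is the grip in N (left out, the last holds). Time passes only in rows, so rows that repeat a pose let the fingers close. It gives the time, the measured TCP pose, the force and the opening at its end, in the units of the state.
- robot.observe(): the state, without advancing time (a new reading comes with each control period).
- optics.capture(name): name is "scene" or "top" or "wrist"; returns (picture, depth): 400x640x3 uint8, blue, green, red; 400x640 float32, m along the optical axis (not along the pixel's ray), 0 where there is no reading.
- optics.get_calibration(name): a dict with "intrinsics" (3x3 intrinsics, pixels), "T" (4x4, takes a point from camera to world coordinates); the wrist camera has in their place "tool_from_camera" (4x4, takes a point from camera to tool coordinates, whose origin is the TCP and whose axes are the tool frame's). Camera axes: x right, y up, looking along -z (the intrinsics and any distortion apply to the point x, -y, -z); pixel columns grow to the right and rows downward; lengths in m; the calibration is good to about 2 mm. The wrist camera is an equidistant fisheye: a pixel r from the principal point sees the ray r / f radians off the axis. A picture is of the moment at which its call begins: read the wrist's pose just before it. get_calibration takes no time and is no camera call.
- robot.sign_off(): hands the job in, once; it reports no verdict.
The state is a dict: "time": time; "joint_positions": joint angles; "joint_vel": joint speeds; "joint_efforts": joint torques, N m; "eef_pos": TCP position; "ee_rot": TCP orientation; "contact_force": force on the tool from outside, world axes, zero at the start; "moment": the same for the moment, N m; "width": finger opening in m.
Only numpy, scipy, OpenCV 4.12 (cv2) and the standard library are available. Lean on these libraries where they do the work, as an engineer would, in place of code of your own. Each camera call takes 0.05 s, during which the arm holds its last target. There are 200 camera calls.

TASK

Lever the lid of the steel steriliser case open with the flat spatula in its pry slot, swing the lid right back, and lay the spatula back flat in its tray. Pack all the hat-shaped port plugs into the case in three columns along its length, up to two high, alternately flange down and flange up so that they pack tight: in the bottom layer flange-down plugs at both ends and a flange-up plug in the middle, in the second layer the other way about, so that neck stands on neck and flange lies on flange; turn none over. Then close the lid fully, without slamming it, and leave everything else on the bench where it is.

Things in the scene. Friction and masses are not known exactly. Their poses are not given: they have to be found in the camera images.
- case: Steriliser case, fixed, stainless steel, 101 x 196 mm and 89 mm high when closed. Origin: on the bench under the middle of the row of plugs (its outside runs from x = -58 to +43 mm); own z up. Its length (the row of plugs) runs along its own y; the front with the pry slot faces its own -x; the hinge is along its +x side. The base walls rise only to 28 mm above the bench.
- case_floor (a point): Middle of the row on the case's inner floor, 20 mm above the bench, axes as the case's. Inside: 76 mm (x) by 186 mm (y), base walls 8 mm high: 3 mm thick, but in front a ledge 18 mm wide, on which a blade can rest. The three columns stand at x = 0 and y = -57, 0 and +57 mm from here; plug centres are 15 mm above here in the bottom layer, 45 mm in the second.
- lid (a joint): Lid angle, rad: 0 closed, 1.85 fully back. A deep steel cover 101 x 196 x 59 mm, walls 3 mm, no handle, its flat top 59 mm above the hinge line; its front rises as it opens. The hinge is stiff (0.13 N m): the lid stays at any angle, and about 3 N at its front edge move it.
- lid_hinge (a point): Middle of the lid's hinge line, fixed to the case: 43 mm along the case's +x from its origin and 30 mm above the bench. The line runs along the case's y. Axes as the case's.
- pry_slot (a point): Middle of the pry slot, a gap 56 mm wide (y) and 10 mm high under the lower edge of the lid's front wall, from 28 mm (top of the front ledge) to 38 mm above the bench. The point is fixed to the case, 33 mm above the bench in the plane of the closed lid's front face; axes as the case's. A blade goes in along +x; behind the 3 mm wall the case is hollow.
- tray: Shallow steel instrument tray, fixed, 260 x 130 mm (own x, y), walls 3 mm thick and 12 mm high, floor 3 mm thick. Origin: centre of its underside.
- spatula_handle (a point): Centre of the spatula's black handle, a bar 100 mm long (own x), 18 mm wide, 20 mm high, flat sides. The blade points along own +x and starts 50 mm from here. Lying flat, the point is 10 mm above its support. 90 g.
- spatula_tip (a point): Middle of the end of the spatula's flat steel blade, 135 mm from the handle's centre along own +x and level with it. The blade is 85 mm long, 22 mm wide, 2.5 mm thick.
- mat: Grey drying mat, fixed, 330 x 240 x 3 mm, on which the plugs stand at the start. Origin: centre of its underside.
- plug_u1_mid (a point): Port plug, shaped like a hat: a round flange 66 mm across and 6 mm thick, and a round neck 40 mm across and 24 mm long; 30 mm high in all, solid, about 180 g. Point: on its axis, half-way up (15 mm). Own z points from the flange to the neck. It stands flange down, neck up. May be absent.
- plug_u2_mid (a point): Port plug, shaped like a hat: a round flange 66 mm across and 6 mm thick, and a round neck 40 mm across and 24 mm long; 30 mm high in all, solid, about 180 g. Point: on its axis, half-way up (15 mm). Own z points from the flange to the neck. It stands flange down, neck up. May be absent.
- plug_u3_mid (a point): Port plug, shaped like a hat: a round flange 66 mm across and 6 mm thick, and a round neck 40 mm across and 24 mm long; 30 mm high in all, solid, about 180 g. Point: on its axis, half-way up (15 mm). Own z points from the flange to the neck. It stands flange down, neck up. May be absent.
- plug_d1_mid (a point): Port plug, shaped like a hat: a round flange 66 mm across and 6 mm thick, and a round neck 40 mm across and 24 mm long; 30 mm high in all, solid, about 180 g. Point: on its axis, half-way up (15 mm). Own z points from the neck to the flange. It stands neck down, flange up. May be absent.
- plug_d2_mid (a point): Port plug, shaped like a hat: a round flange 66 mm across and 6 mm thick, and a round neck 40 mm across and 24 mm long; 30 mm high in all, solid, about 180 g. Point: on its axis, half-way up (15 mm). Own z points from the neck to the flange. It stands neck down, flange up. May be absent.
- plug_d3_mid (a point): Port plug, shaped like a hat: a round flange 66 mm across and 6 mm thick, and a round neck 40 mm across and 24 mm long; 30 mm high in all, solid, about 180 g. Point: on its axis, half-way up (15 mm). Own z points from the neck to the flange. It stands neck down, flange up. May be absent.
- forceps: Steel forceps lying flat, 120 mm long, 6 mm high; not part of the job. Origin: centre of its underside.
- marker: Marker pen lying flat, 130 mm long, 15 mm thick; not part of the job. Origin: centre of its underside.
- petri: Stack of four culture dishes, 92 mm across, 63 mm high; not part of the job. Origin: centre of its underside.
- flask: Conical glass flask, 84 mm across, 124 mm high; not part of the job. Origin: centre of its underside.
- wash_bottle: White wash bottle, 68 mm across, 157 mm high, spout to 195 mm; not part of the job. Origin: centre of its underside.
- swab_beaker: Glass beaker with swabs, 74 mm across, 145 mm high; not part of the job. Origin: centre of its underside.

How it is judged:
By the outcome, as a careful person would: the job done as asked, in the order asked, and still so for the second after the job is handed in, with the robot touching nothing.
Of plug_u1, plug_u2, plug_u3 only 2 to 3 are there at a start; the rules pass over those that are not, and their reading is None.
Of plug_d1, plug_d2, plug_d3 only 2 to 3 are there at a start; the rules pass over those that are not, and their reading is None.
At some moment in a run one of spatula, plug_u1, plug_u2, plug_u3, plug_d1, plug_d2, plug_d3 may be knocked a few centimetres aside while the robot is not near it.
Once in a run the grip may slacken for a moment while it holds something.
It also fails if it takes over 210 s, if anything falls off the work surface, if the arm or the gripper's body presses on something with over 40 N, if the wrist force passes 120 N, or if a joint passes its speed limit or range.

## Working session

There is one attempt and no reset: what is moved stays moved. The work goes in short steps, Python scripts to look and compute and a tool call to move; the robot and the scene stay as the last step left them, time stands still between calls to the robot, and variables do not carry over. Pictures are saved under pics/ and viewed, about 12 in all and at most 16, crops included, and the job is handed in when it is done.

Besides the shell and the picture viewer there is one more tool, called as name(argument=value, ...), one argument or row to a line, values as JSON. arm_command: Moves the arm, as the interface text tells. Its arguments: {"type":"object","properties":{"travel":{"type":"array"},"delta_rot":{"type":"array"},"fingers":{"type":"number"},"grip_force":{"type":"number"}},"required":["travel","delta_rot"]}

```bash
mkdir -p pics; ls; cat > h.py <<'E'
import numpy as np, cv2
from workcell import robot, optics
from scipy.spatial.transform import Rotation as R
def cloud(name):
    """picture, world points HxWx3 (nan if none)"""
    s=robot.observe(); im,d=optics.capture(name); c=optics.get_calibration(name)
    K=np.array(c["intrinsics"]); v,u=np.mgrid[0:400,0:640].astype(float)
    if name=="wrist":
        dx,dy=(u-K[0,2])/K[0,0],(v-K[1,2])/K[1,1]; r=np.hypot(dx,dy)+1e-9
        k=np.tan(np.minimum(r,1.5))/r; dx,dy=dx*k,dy*k
        T=np.eye(4);T[:3,:3]=R.from_rotvec(s["ee_rot"]).as_matrix();T[:3,3]=s["eef_pos"]
        T=T@np.array(c["tool_from_camera"])
    else:
        dist=np.array(c.get("distortion",np.zeros(5)),float)
        p=cv2.undistortPoints(np.stack([u.ravel(),v.ravel()],1)[:,None],K,dist)[:,0]
        dx,dy=p[:,0].reshape(u.shape),p[:,1].reshape(u.shape); T=np.array(c["T"])
    P=np.stack([dx*d,-dy*d,-d],-1)@T[:3,:3].T+T[:3,3]
    P[d<=0]=np.nan
    return im,P
E
python3 - <<'E'
from h import *
print(robot.observe()); print(robot.hold_point_z)
for n in("scene","top","wrist"):
    print(n,optics.get_calibration(n))
    im,P=cloud(n); cv2.imwrite(f"pics/{n}0.png",im); np.save(f"{n}0.npy",P)
E
```

```text
pics
{'time': 0.0, 'joint_positions': array([-1.38518724,  0.33391612,  0.03988427,  1.46629251, -0.0133943 ,
        1.34329836, -0.05846986]), 'joint_vel': array([-0.00118019, -0.00092748,  0.00091541, -0.00222732, -0.00312556,
        0.00151932,  0.00268294]), 'joint_efforts': array([ 1.15884352e-03, -6.58568716e+01,  1.36600345e+00, -4.05545247e+01,
        1.68628630e-02,  1.32852345e-02, -2.13410388e-06]), 'eef_pos': array([0.18253884, 0.62335731, 0.23040765]), 'ee_rot': array([ 2.51335984e+00,  1.88303559e+00, -1.95201572e-03]), 'contact_force': array([ 0.32636704,  0.03360629, -0.06805519]), 'moment': array([-0.01899025, -0.00311617,  0.010505  ]), 'width': 0.08529921919637609}
0.0187
scene {'intrinsics': array([[390.99512143,   0.        , 319.52916726],
       [  0.        , 390.99512143, 203.32645637],
       [  0.        ,   0.        ,   1.        ]]), 'T': array([[ 0.73952995, -0.35020966,  0.57484663,  1.12062343],
       [ 0.67268212,  0.4154336 , -0.61230196, -0.52598262],
       [-0.02437655,  0.83950468,  0.54280537,  0.55066274],
       [ 0.        ,  0.        ,
[... 388 characters left out ...]
6.26965431e-04,  8.58229240e-02,  9.96310209e-01,
         1.30213118e+00],
       [ 0.00000000e+00,  0.00000000e+00,  0.00000000e+00,
         1.00000000e+00]])}
wrist {'intrinsics': array([[309.70691629,   0.        , 318.24463229],
       [  0.        , 309.70691629, 197.05496824],
       [  0.        ,   0.        ,   1.        ]]), 'tool_from_camera': array([[ 9.99999776e-01,  4.80033626e-04, -4.65627645e-04,
         2.94342307e-04],
       [ 3.38496304e-04, -9.63794580e-01, -2.66645633e-01,
        -6.77921046e-02],
       [-5.76768270e-04,  2.66645415e-01, -9.63794527e-01,
        -1.44196864e-01],
       [ 0.00000000e+00,  0.00000000e+00,  0.00000000e+00,
         1.00000000e+00]])}
```

View pics/top0.png

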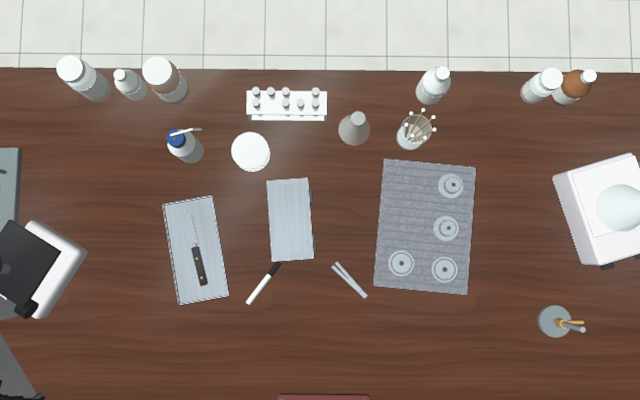

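View pics/scene0.png

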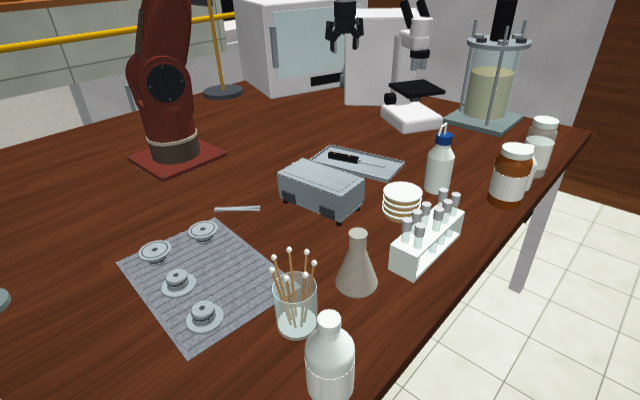

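Top view: the tray holding the spatula is at px (195,250) and the case at (290,220). There are four plugs on the mat, at (453,185), (447,228), (400,263) and (445,268). Scene view: the two plugs nearest the robot are flange up, the other two neck up. The case's hinges face −y and its front faces the tray (+y).

```bash
cat > m.py <<'E'
from h import *
def rect(P,mask,zr,box=None):
    m=mask&(P[...,2]>zr[0])&(P[...,2]<zr[1])
    n,l,st,_=cv2.connectedComponentsWithStats(m.astype(np.uint8))
    out=[]
    for i in range(1,n):
        if st[i,4]<15: continue
        q=P[l==i]; r=cv2.minAreaRect(q[:,:2].astype(np.float32)*1000)
        out.append((st[i,:2].tolist(),int(st[i,4]),np.round(r[0],1),np.round(r[1],1),round(r[2],1),np.round(np.percentile(q[:,2],[5,50,95])*1000,1)))
    return out
if __name__=="__main__":
    P=np.load("top0.npy"); im=cv2.imread("pics/top0.png"); one=np.zeros(P.shape[:2],bool)
    a=one.copy();a[170:270,260:320]=1
    print("case",rect(P,a,(.08,.1)))
    a=one.copy();a[150:300,370:480]=1
    print("plug tops",rect(P,a,(.028,.04)))
    print("plug fl",rect(P,a,(.0065,.04)))
    a=one.copy();a[190:310,160:230]=1
    print("tray",rect(P,a,(.0015,.2))); print("handle",rect(P,a&(im.max(2)<60),(.0,.05)))
    print("tray things",rect(P,a,(.0165,.2)))
    a=one.copy();a[255:310,240:300]=1
    print("marker",rect(P,a,(.005,.03)))
    q=P[300:390,100:250].reshape(-1,3); print("bench z",np.nanmedian(q[:,2]))
    for nm,(u,v) in dict(flask=(357,118),petri=(251,152),swab=(415,130),forc=(350,280)).items(): print(nm,P[v,u])
E
python3 m.py; python3 - <<'E'
import cv2
a=cv2.imread('pics/top0.png')[140:310,150:490]
cv2.imwrite('pics/topc.png',cv2.resize(a,None,fx=2.35,fy=2.35,interpolation=cv2.INTER_CUBIC))
E
```

```text
case [([267, 178], 3407, array([545. ,  85.1]), array([195.8, 101.2]), 4.7, array([85.6, 89.6, 93.7]))]
plug tops [([445, 177], 189, array([ 639. , -324.7]), array([38.1, 38.6]), 67.1, array([29.4, 33.2, 36.5])), ([441, 221], 186, array([ 529.4, -311.2]), array([35.3, 38.9]), 1.0, array([29.1, 33.2, 36.8])), ([389, 250], 539, array([ 441., -192.]), array([64.7, 63.6]), 0.3, array([29.3, 33.1, 37.2])), ([432, 257], 539, array([ 425.8, -299.4]), array([62.1, 64.2]), 0.0, array([29.3, 33.3, 37.1]))]
plug fl [([438, 173], 464, array([ 639.6, -324.6]), array([63.5, 65.9]), 40.7, array([ 7.1, 13.3, 35.6])), ([434, 215], 475, array([ 529.1, -311.5]), array([65.6, 69.4]), 88.5, array([ 7.2, 12.6, 35.8])), ([388, 248], 564, array([ 442.2, -195.1]), array([66. , 70.7]), 16.9, array([28.2, 32.9, 37.2])), ([432, 257], 556, array([ 425.8, -303.8]), array([62.1, 73.1]), 0.0, array([28.9, 33.2, 37.1]))]
tray [([160, 194], 4089, array([470.8, 335.4]), array([279.7, 162.5]), 7.3, array([ 1.8,  4.6, 20.9])), ([225, 235], 21, array([492.5, 250. ]), array([ 8.8, 31.3]), 83.0, array([1.7, 2.7, 5.2])), ([222, 303], 15, array([328.4, 249.7]), array([ 8.9, 19.4]), 45.0, array([1.6, 2.8, 4.9]))]
handle []
tray things [([192, 244], 296, array([432.9, 316.9]), array([107.8,  18.9]), 15.6, array([18. , 22. , 26.3]))]
marker [([246, 262], 291, array([388.1, 153.7]), array([ 15.5, 129.5]), 52.3, array([ 7.1, 12.4, 17.4]))]
bench z -0.0002577413734670131
flask [ 0.78473967 -0.0729212   0.12513662]
petri [0.71300098 0.18508476 0.06195017]
swab [ 0.78535781 -0.23444386  0.00541352]
forc [ 0.39600315 -0.06585786  0.00203973]
```

View pics/topc.png

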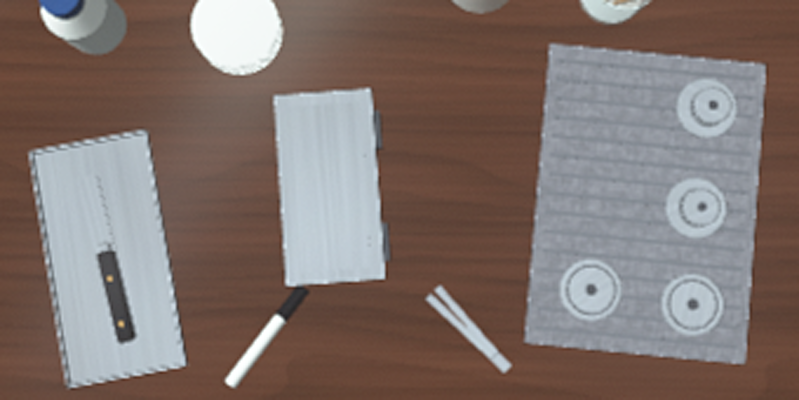

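arm_command(
  travel=[
    [0.95, -1, 0.3],
    [0.95, -1, 0.3],
    [0.95, -1, 0.3],
    [0.95, -1, 0.3],
    [0.95, -1, 0.3],
    [0.95, -1, 0.3],
    [0.95, -1, 0.3],
  ],
  delta_rot=[
    [0, 0, 0.6],
    [0, 0, 0.6],
    [0, 0, 0.6],
    [0, 0, 0.6],
    [0, 0, 0.6],
    [0, 0, 0.6],
    [0, 0, 0.6],
  ],
)

```text
time: 0.73
eef_pos: [0.3283, 0.4714, 0.2773]
ee_rot: [2.013, 2.412, 0.003]
contact_force: [-0.8, 0.2, -0.5]
width: 0.0858
```

arm_command(
  travel=[
    [0.9, -1, 0],
    [0.9, -1, 0],
    [0.9, -1, 0],
    [0.9, -1, 0],
    [0.9, -1, 0],
    [0.9, -1, 0],
    [0.9, -1, 0],
  ],
  delta_rot=[
    [0, 0, 0],
    [0, 0, 0],
    [0, 0, 0],
    [0, 0, 0],
    [0, 0, 0],
    [0, 0, 0],
    [0, 0, 0],
  ],
)

```text
time: 1.32
eef_pos: [0.4609, 0.3228, 0.2759]
ee_rot: [2.009, 2.415, -0.001]
contact_force: [-0.2, 1.8, 0.4]
width: 0.0853
```

```bash
python3 - <<'E'
from h import *
s=robot.observe();print(s["time"],s["eef_pos"],s["ee_rot"],s["joint_positions"])
im,P=cloud("wrist");cv2.imwrite("pics/w1.png",im);np.save("w1.npy",P)
E
```

```text
1.3167 [0.46085554 0.32284789 0.2758506 ] [ 2.00899509e+00  2.41518373e+00 -1.11302514e-03] [-0.90043687  0.13301649  0.23445497  1.62462481 -0.03111824  1.38831523
  1.09159592]
```

View pics/w1.png

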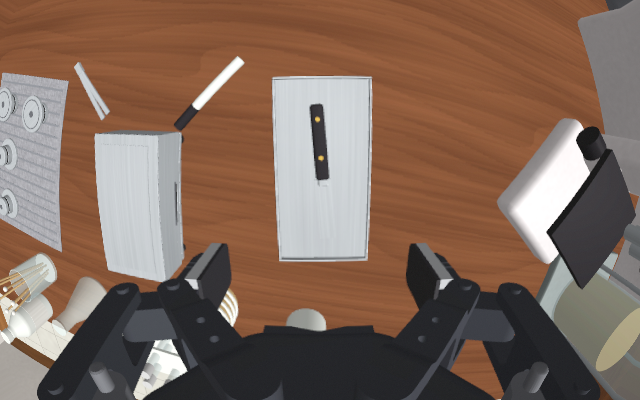

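```bash
python3 - <<'E'
from h import *
from m import rect
im=cv2.imread("pics/w1.png");P=np.load("w1.npy")
def pca(q):
    c=np.median(q,0);u,s,v=np.linalg.svd(q-q.mean(0),full_matrices=False);return v[0]
m=np.zeros(P.shape[:2],bool);m[95:190,300:340]=1
h=m&(P[...,2]>.016)&(P[...,2]<.04)
q=P[h];r=cv2.minAreaRect(q[:,:2].astype(np.float32)*1000);print(h.sum(),r,np.median(q[:,2]),pca(q[:,:2]))
d=m&(im.max(2)<70); q=P[d];q=q[np.isfinite(q[:,0])];r=cv2.minAreaRect(q[:,:2].astype(np.float32)*1000);print(d.sum(),r,pca(q[:,:2]))
# blade
m=np.zeros(P.shape[:2],bool);m[182:255,285:360]=1
b=m&(P[...,2]>.0095)&(P[...,2]<.02)
for x in rect(P,m,(.0095,.022)):print("blade",x)
t=np.zeros(P.shape[:2],bool);t[85:250,280:365]=1;print("floor z",np.nanmedian(P[t][:,2]))
m=np.zeros(P.shape[:2],bool);m[110:290,80:190]=1
for x in rect(P,m,(.082,.098)):print("lid",x)
m=np.zeros(P.shape[:2],bool);m[60:275,262:385]=1
for x in rect(P,m,(.008,.0145)):print("trayrim",x)
# slot pixels
g=im[150:260,165:182].max(2); print(g[::10])
np.set_printoptions(precision=3,suppress=True)
print(P[200,170:182])
E
```

```text
1164 ((437.1865234375, 321.4034118652344), (113.8968734741211, 21.593994140625), 14.730300903320312) 0.02411787865385903 [0.96350249 0.26769936]
828 ((430.2357482910156, 318.7571105957031), (96.5089111328125, 16.42536735534668), 14.932984352111816) [0.96287484 0.26994822]
blade ([315, 182], 898, array([521., 344.]), array([83. , 22.9]), 16.4, array([14.7, 16. , 18. ]))
floor z 0.004838947572267882
lid ([94, 133], 8968, array([546.1,  87.5]), array([196.8, 103.6]), 4.7, array([88.9, 91.5, 92.9]))
trayrim ([272, 76], 875, array([472.2, 329.1]), array([262.4, 129.9]), 12.0, array([ 9.1, 13.1, 14.2]))
trayrim ([312, 76], 513, array([422.3, 380.8]), array([218.5,  72.1]), 31.0, array([ 9.8, 13.1, 14.3]))
[[173 173 175 173 174 175 174 176 174 173 172 176 175 171 184 171 138]
 [173 175 176 172 176 175 176 176 175 174 173 174 173 183 192 153 140]
 [174 175 176 175 175 175 176 176 176 174 173 173 173 177 176 154 142]
 [174 174 177 175 175 175 175 177 177 175 172 173 170 171 198 160 134]
 [174 174 176 175 176 175 174 177 176 147 105 106 192 172 211 173 134]
 [175 174 176 175 174 173 174 175 176 165 113  70 210 174 203 164 149]
 [175 173 174 174 172 174 173 174 176 175 127  85 191 177 181 172 152]
 [174 172 172 172 172 173 173 172 174 174 153 115 136 159 170 192 166]
 [175 172 170 170 173 171 172 170 171 173 174 174 174 176 175 189 188]
 [173 173 170 169 172 170 170 170 170 171 172 172 172 174 174 179 200]
 [170 172 172 168 168 170 170 168 169 169 170 170 170 171 173 173 179]]
[[0.534 0.136 0.055]
 [0.534 0.137 0.054]
 [0.535 0.137 0.05 ]
 [0.536 0.137 0.047]
 [0.537 0.137 0.043]
 [0.536 0.138 0.043]
 [0.541 0.134 0.03 ]
 [0.541 0.135 0.03 ]
 [0.541 0.136 0.028]
 [0.543 0.135 0.023]
 [0.544 0.136 0.019]
 [0.55  0.129 0.001]]
```

arm_command(
  travel=[
    [-0.1, 0, -0.9],
    [-0.1, 0, -0.9],
    [-0.1, 0, -0.9],
    [-0.1, 0, -0.9],
    [-0.1, 0, -0.9],
    [-0.1, 0, -0.9],
  ],
  delta_rot=[
    [0, 0, 0.11],
    [0, 0, 0.11],
    [0, 0, 0.11],
    [0, 0, 0.11],
    [0, 0, 0.11],
    [0, 0, 0.11],
  ],
  fingers=0,
)

```text
time: 1.87
eef_pos: [0.4449, 0.3252, 0.1425]
ee_rot: [-1.896, -2.505, -0.001]
contact_force: [-0.4, 0.5, 0.5]
width: 0.043
```

arm_command(
  travel=[
    [0, 0, -0.25],
    [0, 0, -0.5],
    [0, 0, -0.7],
    [0, 0, -0.8],
    [0, 0, -0.84],
    [0, 0, -0.86],
    [0, 0, -0.88],
    [0, 0, -0.9],
    [0, 0, -0.9],
  ],
  delta_rot=[
    [0, 0, 0],
    [0, 0, 0],
    [0, 0, 0],
    [0, 0, 0],
    [0, 0, 0],
    [0, 0, 0],
    [0, 0, 0],
    [0, 0, 0],
    [0, 0, 0],
  ],
)

```text
time: 2.62
eef_pos: [0.4458, 0.3245, 0.0074]
ee_rot: [1.899, 2.503, 0.003]
contact_force: [-0.5, 0.3, -0.8]
width: 0.0429
```

```bash
python3 - <<'E'
from h import *
s=robot.observe();print(s["time"],s["eef_pos"],s["ee_rot"])
im,P=cloud("wrist");cv2.imwrite("pics/w2.png",im);np.save("w2.npy",P)
E
```

```text
2.6167 [0.44584031 0.32449898 0.00738151] [1.8985128  2.50269376 0.00302909]
```

View pics/w2.png

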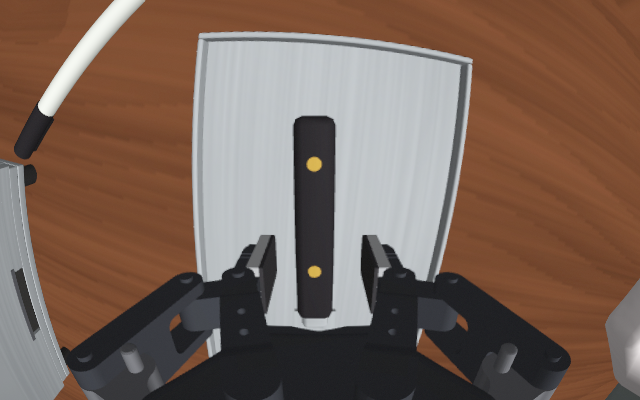

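arm_command(
  travel=[
    [0, 0, -0.015],
    [0, 0, -0.015],
    [0, 0, -0.015],
    [0, 0, -0.015],
    [0, 0, -0.015],
    [0, 0, -0.015],
    [0, 0, -0.015],
    [0, 0, -0.015],
  ],
  delta_rot=[
    [0, 0, 0],
    [0, 0, 0],
    [0, 0, 0],
    [0, 0, 0],
    [0, 0, 0],
    [0, 0, 0],
    [0, 0, 0],
    [0, 0, 0],
  ],
  fingers=1,
  grip_force=110,
)

```text
time: 3.33
eef_pos: [0.4454, 0.324, 0.0047]
ee_rot: [1.899, 2.503, 0.001]
contact_force: [-1.4, -0.7, 4.9]
width: 0.0159
```

arm_command(
  travel=[
    [0, 0, 0.1],
    [0, 0, 0.2],
    [0, 0, 0.4],
    [0, 0, 0.6],
    [0, 0, 0.6],
  ],
  delta_rot=[
    [0, 0, 0],
    [0, 0, 0],
    [0, 0, 0],
    [0, 0, 0],
    [0, 0, 0],
  ],
)

```text
time: 3.75
eef_pos: [0.4478, 0.3257, 0.0997]
ee_rot: [1.898, 2.501, 0.012]
contact_force: [0.7, 1.5, -0.1]
width: 0.0153
```

```bash
python3 - <<'E'
from h import *
s=robot.observe();print(s["time"],s["eef_pos"],s["ee_rot"],s["joint_positions"])
E
```

```text
3.75 [0.44775823 0.32568768 0.09970803] [1.89843878 2.50132407 0.01242381] [-0.89449765  0.24311221  0.21183144  1.87285323 -0.05984808  1.02362161
  1.18519147]
```

arm_command(
  travel=[
    [0, 0, 0.05],
    [0, 0, 0.05],
    [0, 0, 0.05],
    [0, 0, 0.05],
    [0, 0, 0.05],
    [0, 0, 0.05],
    [0, 0, 0.05],
  ],
  delta_rot=[
    [0, 0, -0.12],
    [0, 0, -0.25],
    [0, 0, -0.4],
    [0, 0, -0.55],
    [0, 0, -0.7],
    [0, 0, -0.75],
    [0, 0, -0.75],
  ],
)

```text
time: 4.33
eef_pos: [0.4449, 0.3237, 0.1012]
ee_rot: [2.545, 1.841, -0.001]
contact_force: [-0.2, -0.2, -1.5]
width: 0.015
```

arm_command(
  travel=[
    [0.08, -0.05, 0],
    [0.15, -0.1, 0],
    [0.25, -0.15, 0],
    [0.28, -0.15, 0],
    [0.28, -0.15, 0],
    [0.28, -0.15, 0],
    [0.28, -0.15, 0],
  ],
  delta_rot=[
    [0, 0, -0.12],
    [0, 0, -0.25],
    [0, 0, -0.4],
    [0, 0, -0.55],
    [0, 0, -0.7],
    [0, 0, -0.75],
    [0, 0, -0.75],
  ],
)

```text
time: 4.92
eef_pos: [0.4871, 0.3011, 0.1012]
ee_rot: [2.969, 1.026, -0.001]
contact_force: [0.6, 0.0, -1.5]
width: 0.0154
```

arm_command(
  travel=[
    [0.08, -0.05, -0.1],
    [0.15, -0.1, -0.2],
    [0.25, -0.15, -0.3],
    [0.27, -0.18, -0.3],
    [0.27, -0.18, -0.3],
    [0.27, -0.18, -0.3],
    [0.27, -0.18, -0.3],
    [0.27, -0.18, -0.3],
  ],
  delta_rot=[
    [0, 0, -0.12],
    [0, 0, -0.25],
    [0, 0, -0.4],
    [0, 0, -0.55],
    [0, 0, -0.7],
    [0, 0, -0.74],
    [0, 0, -0.74],
    [0, 0, -0.74],
  ],
)

```text
time: 5.58
eef_pos: [0.5275, 0.2744, 0.0564]
ee_rot: [3.138, 0.139, -0.0]
contact_force: [0.6, -0.1, -1.1]
width: 0.0157
```

```bash
python3 - <<'E'
from h import *
s=robot.observe();print(s["time"],s["eef_pos"],s["ee_rot"],s["joint_positions"])
v=s["ee_rot"];print("blade dir",np.degrees(R.from_rotvec(v).as_matrix()))
for n in("wrist","scene"):
    im,P=cloud(n);cv2.imwrite(f"pics/{n}3.png",im);np.save(f"{n}3.npy",P)
a=cv2.imread("pics/scene3.png")[100:240,250:470];b=cv2.imread("pics/wrist3.png")
a=cv2.resize(a,None,fx=1.8,fy=1.8)
c=np.zeros((400+a.shape[0]-50,640,3),np.uint8);c[:350]=b[50:];c[350:350+a.shape[0],:a.shape[1]]=a;cv2.imwrite("pics/c3.png",c[:600])
E
```

```text
5.5833 [0.52745529 0.27442642 0.05641272] [ 3.13844582e+00  1.38968764e-01 -3.24106179e-04] [-0.96605646  0.40594691  0.50505572  1.81299638 -0.23191846  0.98163396
 -0.2770398 ]
blade dir [[ 5.70715414e+01  5.06412646e+00 -1.16292291e-02]
 [ 5.06412561e+00 -5.70715425e+01 -4.62065336e-03]
 [-1.19921157e-02  3.57471239e-03 -5.72957781e+01]]
```

View pics/c3.png

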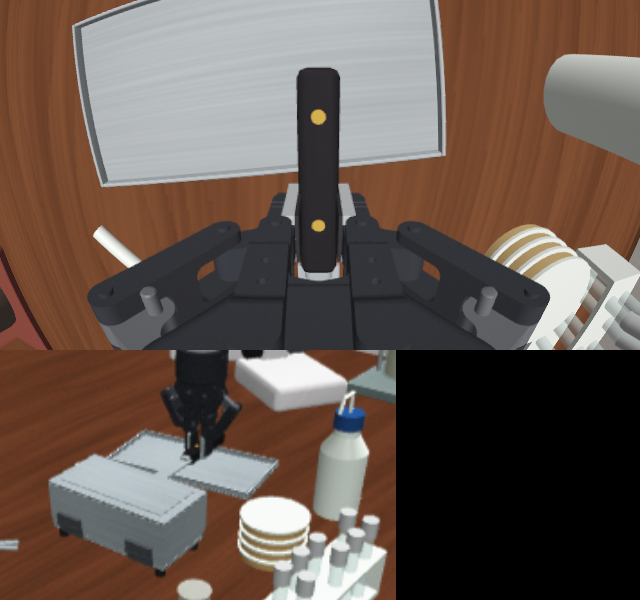

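```bash
python3 - <<'E'
from h import *
np.set_printoptions(precision=4,suppress=True)
P=np.load("wrist3.npy")
for v in (125,140,160,180,200,220,240,260,290,305): print(v,np.nanmedian(P[v-2:v+3,313:325].reshape(-1,3),0))
P=np.load("top0.npy")
im,P=cloud("top"); 
# blade: region near y .155-.24
m=(P[...,0]>.50)&(P[...,0]<.56)&(P[...,1]>.14)&(P[...,1]<.25)&(P[...,2]>.035)&(P[...,2]<.09)
q=P[m];print(m.sum(),q.min(0),q.max(0),np.median(q,0)) if m.sum() else 0
A=np.c_[q[:,1],np.ones(len(q))];print(np.linalg.lstsq(A,q[:,2],rcond=None)[0],np.linalg.lstsq(A,q[:,0],rcond=None)[0])
E
```

```text
125 [0.5217 0.3374 0.0761]
140 [0.5222 0.3314 0.0764]
160 [0.5229 0.3233 0.0766]
180 [0.5237 0.315  0.0764]
200 [0.5245 0.3065 0.0763]
220 [0.5251 0.2977 0.0762]
240 [0.526  0.2883 0.0761]
260 [0.5269 0.2785 0.0762]
290 [0.5282 0.2625 0.0763]
305 [0.5291 0.254  0.0761]
351 [0.5187 0.1541 0.0579] [0.5464 0.2498 0.0809] [0.5315 0.2009 0.0663]
[0.0536 0.056 ] [-0.0902  0.5502]
```

arm_command(
  travel=[
    [0.017, 0, -0.1],
    [0.017, 0, -0.212],
    [0.017, 0, -0.212],
    [0.017, 0, -0.212],
    [0.017, 0, -0.212],
    [0.017, 0, -0.212],
  ],
  delta_rot=[
    [0, 0, -0.01],
    [0, 0, -0.01],
    [0, 0, -0.01],
    [0, 0, -0.01],
    [0, 0, -0.01],
    [0, 0, -0.01],
  ],
)

```text
time: 6.23
eef_pos: [0.5308, 0.2746, 0.0258]
ee_rot: [-3.138, -0.121, -0.002]
contact_force: [0.1, 0.2, -0.1]
width: 0.0155
```

```bash
python3 - <<'E'
from h import *
s=robot.observe();print(s["time"],s["eef_pos"],s["ee_rot"],s["contact_force"],s["moment"])
im,P=cloud("wrist")
print(np.nanmedian(P[200:260,313:325].reshape(-1,3),0))
E
```

```text
6.2333 [0.5307828  0.27458954 0.02582051] [-3.13845433e+00 -1.20572043e-01 -1.85780155e-03] [ 0.121269    0.23879055 -0.08605375] [ 0.01664139 -0.02113462 -0.01098602]
[0.52910921 0.2934436  0.04567454]
```

arm_command(
  travel=[
    [0, -0.05, -0.007],
    [0.005, -0.1, -0.007],
    [0.01, -0.15, -0.007],
    [0.015, -0.2, -0.007],
    [0.02, -0.25, -0.007],
    [0.025, -0.3, -0.007],
    [0.03, -0.35, -0.007],
    [0.033, -0.4, -0.007],
    [0.035, -0.43, -0.007],
    [0.035, -0.43, -0.007],
  ],
  delta_rot=[
    [0, 0, 0],
    [0, 0, 0],
    [0, 0, 0],
    [0, 0, 0],
    [0, 0, 0],
    [0, 0, 0],
    [0, 0, 0],
    [0, 0, 0],
    [0, 0, 0],
    [0, 0, 0],
  ],
)

```text
time: 7.12
eef_pos: [0.5356, 0.2082, 0.0237]
ee_rot: [3.139, 0.117, -0.0]
contact_force: [0.9, -0.4, -1.0]
width: 0.0156
```

arm_command(
  travel=[
    [0, 0, 0.03],
    [0, 0, 0.06],
    [0, 0, 0.1],
    [0, 0, 0.14],
    [0.001, -0.02, 0.18],
    [0.003, -0.04, 0.22],
    [0.004, -0.06, 0.26],
    [0.006, -0.08, 0.3],
    [0.006, -0.08, 0.3],
  ],
  delta_rot=[
    [0, 0, 0],
    [0, 0, 0],
    [0, 0, 0],
    [0, 0, 0],
    [0, 0, 0],
    [0, 0, 0],
    [0, 0, 0],
    [0, 0, 0],
    [0, 0, 0],
  ],
)

```text
time: 7.87
eef_pos: [0.5373, 0.1971, 0.0703]
ee_rot: [-3.139, -0.118, -0.003]
contact_force: [-0.1, -0.4, 0.1]
width: 0.0158
```

```bash
python3 - <<'E'
from h import *
s=robot.observe();print(s["time"],s["eef_pos"],s["contact_force"],s["moment"])
im,P=cloud("scene");cv2.imwrite("pics/s4.png",cv2.resize(im[80:250,220:440],None,fx=2.5,fy=2.5))
E
```

```text
7.8667 [0.5372613  0.19710006 0.07031471] [-0.10004217 -0.37818526  0.13585891] [0.00493946 0.00189712 0.0101412 ]
```

View pics/s4.png

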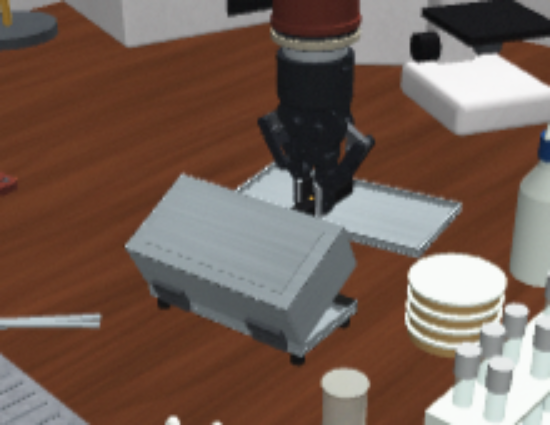

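arm_command(
  travel=[
    [0.002, -0.03, 0.04],
    [0.004, -0.05, 0.08],
    [0.006, -0.07, 0.12],
    [0.008, -0.1, 0.16],
    [0.01, -0.13, 0.2],
    [0.013, -0.16, 0.24],
    [0.015, -0.19, 0.28],
    [0.015, -0.19, 0.28],
  ],
  delta_rot=[
    [0, 0, 0],
    [0, 0, 0],
    [0, 0, 0],
    [0, 0, 0],
    [0, 0, 0],
    [0, 0, 0],
    [0, 0, 0],
    [0, 0, 0],
  ],
)

```text
time: 8.58
eef_pos: [0.5384, 0.167, 0.1113]
ee_rot: [3.139, 0.116, -0.002]
contact_force: [0.6, -5.1, -9.8]
width: 0.0156
```

arm_command(
  travel=[
    [0.004, -0.05, 0],
    [0.008, -0.1, 0],
    [0.012, -0.15, -0.01],
    [0.017, -0.2, -0.02],
    [0.021, -0.25, -0.04],
    [0.025, -0.3, -0.06],
    [0.029, -0.35, -0.08],
    [0.033, -0.4, -0.1],
    [0.037, -0.45, -0.13],
    [0.04, -0.5, -0.16],
    [0.044, -0.53, -0.18],
    [0.044, -0.53, -0.18],
  ],
  delta_rot=[
    [0, 0, 0],
    [0, 0, 0],
    [0, 0, 0],
    [0, 0, 0],
    [0, 0, 0],
    [0, 0, 0],
    [0, 0, 0],
    [0, 0, 0],
    [0, 0, 0],
    [0, 0, 0],
    [0, 0, 0],
    [0, 0, 0],
  ],
)

```text
time: 9.58
eef_pos: [0.5449, 0.0878, 0.0829]
ee_rot: [3.138, 0.117, -0.002]
contact_force: [0.0, -1.0, -0.4]
width: 0.0158
```

```bash
cat > lid.py <<'E'
from h import *
O=np.array([546.1,78.8,0])/1000; a=np.radians(-85.3)
C=np.array([[np.cos(a),-np.sin(a),0],[np.sin(a),np.cos(a),0],[0,0,1]])
def tocase(P): return (P-O)@C   # world -> case coords
def toworld(p): return np.asarray(p)@C.T+O
if __name__=="__main__":
    np.set_printoptions(precision=4,suppress=True)
    s=robot.observe();print(s["time"],s["eef_pos"],tocase(s["eef_pos"]),s["contact_force"],s["moment"])
    im,P=cloud("scene");cv2.imwrite("pics/s5.png",cv2.resize(im[60:250,220:440],None,fx=2.5,fy=2.5))
    Q=tocase(P); m=(abs(Q[...,1])<.09)&(Q[...,0]>.06)&(Q[...,0]<.2)&(Q[...,2]>.03)&(Q[...,2]<.2)
    q=Q[m]; # outer top plate plane, normal in xz
    best=None;rng=np.random.default_rng(0)
    for _ in range(300):
        i=q[rng.choice(len(q),3)];n=np.cross(i[1]-i[0],i[2]-i[0]);l=np.linalg.norm(n)
        if l<1e-9: continue
        n/=l;k=np.sum(abs((q-i[0])@n)<.003)
        if best is None or k>best[0]: best=(k,n,i[0])
    inl=q[abs((q-best[2])@best[1])<.003];c=inl.mean(0);n=np.linalg.svd(inl-c,full_matrices=False)[2][2]
    n*=np.sign(n[0]);print(len(q),len(inl),n,"angle",np.arctan2(n[0],n[2]))
E
python3 lid.py
```

```text
9.5833 [0.5449 0.0878 0.0829] [-0.009  -0.0005  0.0829] [ 0.0135 -0.9506 -0.3752] [ 0.0022  0.0086 -0.0122]
2817 1632 [ 0.9835 -0.001  -0.1809] angle 1.7527034253051532
```

View pics/s5.png

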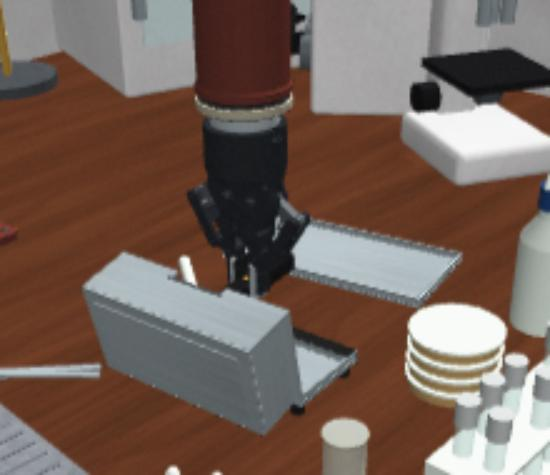

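arm_command(
  travel=[
    [0.001, -0.015, 0],
    [0.002, -0.03, 0],
    [0.004, -0.045, 0],
    [0.005, -0.055, 0],
    [0.005, -0.06, 0],
    [0.005, -0.065, 0],
  ],
  delta_rot=[
    [0, 0, 0],
    [0, 0, 0],
    [0, 0, 0],
    [0, 0, 0],
    [0, 0, 0],
    [0, 0, 0],
  ],
)

```text
time: 10.13
eef_pos: [0.546, 0.08, 0.0838]
ee_rot: [-3.139, -0.12, -0.0]
contact_force: [0.9, 0.7, -1.4]
width: 0.0157
```

```bash
python3 lid.py
```

```text
10.1333 [0.546  0.08   0.0838] [-0.0012 -0.      0.0838] [ 0.9282  0.6947 -1.3552] [-0.0932  0.1135 -0.3533]
2684 1415 [ 0.9671 -0.0017 -0.2542] angle 1.8278461204200347
```

arm_command(
  travel=[
    [0, -0.01, 0],
    [0.001, -0.02, 0],
    [0.002, -0.03, 0],
    [0.002, -0.03, 0],
  ],
  delta_rot=[
    [0, 0, 0],
    [0, 0, 0],
    [0, 0, 0],
    [0, 0, 0],
  ],
)

```text
time: 10.52
eef_pos: [0.546, 0.0794, 0.084]
ee_rot: [-3.135, -0.124, 0.0]
contact_force: [-0.5, 12.2, 1.6]
width: 0.0157
```

```bash
python3 lid.py
```

```text
10.5167 [0.546  0.0794 0.084 ] [-0.0006 -0.      0.084 ] [-0.4946 12.19    1.5964] [ 2.3914  0.3866 -0.1438]
2706 1430 [ 0.9666 -0.0015 -0.2561] angle 1.8297918910755462
```

arm_command(
  travel=[
    [-0.005, 0.06, 0],
    [-0.015, 0.18, 0],
    [-0.028, 0.34, 0],
    [-0.045, 0.55, 0],
    [-0.065, 0.8, 0.05],
    [-0.08, 0.95, 0.2],
    [-0.08, 0.95, 0.3],
    [-0.08, 0.95, 0.3],
  ],
  delta_rot=[
    [0, 0, 0],
    [0, 0, 0],
    [0, 0, 0],
    [0, 0, 0],
    [0, 0, 0],
    [0, 0, 0],
    [0, 0, 0],
    [0, 0, 0],
  ],
)

```text
time: 11.23
eef_pos: [0.5354, 0.2207, 0.1315]
ee_rot: [-3.137, -0.125, -0.006]
contact_force: [1.4, -1.6, -0.2]
width: 0.0157
```

arm_command(
  travel=[
    [-0.1, 0.1, 0],
    [-0.2, 0.2, 0],
    [-0.4, 0.3, 0],
    [-0.5, 0.4, 0],
    [-0.5, 0.45, 0],
    [-0.5, 0.5, 0],
    [-0.5, 0.5, 0],
    [-0.5, 0.5, 0],
  ],
  delta_rot=[
    [0, 0, 0.15],
    [0, 0, 0.3],
    [0, 0, 0.45],
    [0, 0, 0.6],
    [0, 0, 0.75],
    [0, 0, 0.9],
    [0, 0, 0.9],
    [0, 0, 0.9],
  ],
)

```text
time: 11.9
eef_pos: [0.4593, 0.2921, 0.1281]
ee_rot: [2.906, 1.193, -0.001]
contact_force: [-0.4, -0.9, -0.6]
width: 0.0152
```

arm_command(
  travel=[
    [0, 0, 0],
    [0, 0, 0],
    [0, 0, 0],
    [0, 0, 0],
    [0, 0, 0],
    [0, 0, 0],
    [0, 0, 0],
    [0, 0, 0],
  ],
  delta_rot=[
    [0, 0, 0.15],
    [0, 0, 0.3],
    [0, 0, 0.45],
    [0, 0, 0.6],
    [0, 0, 0.75],
    [0, 0, 0.9],
    [0, 0, 0.9],
    [0, 0, 0.9],
  ],
)

```text
time: 12.57
eef_pos: [0.4596, 0.2919, 0.1284]
ee_rot: [2.317, 2.121, -0.001]
contact_force: [0.4, -0.2, -0.2]
width: 0.0153
```

```bash
python3 - <<'E'
from h import *
np.set_printoptions(precision=4,suppress=True)
s=robot.observe();print(s["time"],s["eef_pos"],s["ee_rot"],2*np.degrees(np.arctan2(s["ee_rot"][1],s["ee_rot"][0])))
im,P=cloud("wrist");cv2.imwrite("pics/w6.png",im)
for v in (125,160,200,240,280,305,318): print(v,np.nanmedian(P[v-2:v+3,313:325].reshape(-1,3),0))
im,P=cloud("top");cv2.imwrite("pics/t6.png",im);np.save("t6.npy",P)
E
```

```text
12.5667 [0.4596 0.2919 0.1284] [ 2.3175  2.1206 -0.0009] 84.91962265826554
125 [0.3968 0.2981 0.1493]
160 [0.4108 0.2968 0.1495]
200 [0.4276 0.2954 0.1488]
240 [0.4458 0.2936 0.1486]
280 [0.4662 0.2919 0.1482]
305 [0.4806 0.2905 0.1477]
318 [0.489  0.2898 0.1475]
```

View pics/t6.png

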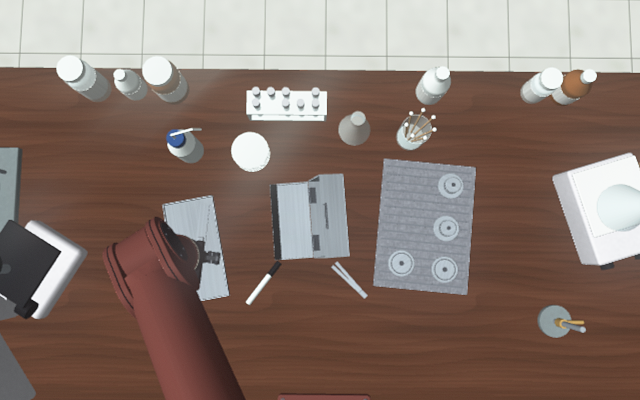

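arm_command(
  travel=[
    [-0.04, 0.1, -0.1],
    [-0.093, 0.215, -0.25],
    [-0.093, 0.215, -0.45],
    [-0.093, 0.215, -0.6],
    [-0.093, 0.215, -0.7],
    [-0.093, 0.215, -0.75],
    [-0.093, 0.215, -0.78],
    [-0.093, 0.215, -0.8],
    [-0.093, 0.215, -0.81],
    [-0.093, 0.215, -0.81],
  ],
  delta_rot=[
    [0, 0, 0.15],
    [0, 0, 0.3],
    [0, 0, 0.45],
    [0, 0, 0.46],
    [0, 0, 0.46],
    [0, 0, 0.46],
    [0, 0, 0.46],
    [0, 0, 0.46],
    [0, 0, 0.46],
    [0, 0, 0.46],
  ],
)

```text
time: 13.5
eef_pos: [0.4457, 0.3256, 0.0078]
ee_rot: [1.89, 2.509, 0.002]
contact_force: [0.1, -1.1, -0.3]
width: 0.0155
```

arm_command(
  travel=[
    [0, 0, -0.01],
    [0, 0, -0.02],
    [0, 0, -0.02],
    [0, 0, -0.02],
  ],
  delta_rot=[
    [0, 0, 0],
    [0, 0, 0],
    [0, 0, 0],
    [0, 0, 0],
  ],
)

```text
time: 13.83
eef_pos: [0.4458, 0.3258, 0.0053]
ee_rot: [1.889, 2.51, 0.002]
contact_force: [-1.8, -1.0, 6.0]
width: 0.0156
```

arm_command(
  travel=[
    [0, 0, 0],
    [0, 0, 0],
    [0, 0, 0],
    [0, 0, 0],
    [0, 0, 0.1],
    [0, 0, 0.3],
    [0, 0, 0.6],
    [0, 0, 0.9],
    [0, 0, 0.9],
  ],
  delta_rot=[
    [0, 0, 0],
    [0, 0, 0],
    [0, 0, 0],
    [0, 0, 0],
    [0, 0, 0],
    [0, 0, 0],
    [0, 0, 0],
    [0, 0, 0],
    [0, 0, 0],
  ],
  fingers=0,
)

```text
time: 14.58
eef_pos: [0.4481, 0.3273, 0.1463]
ee_rot: [1.889, 2.509, 0.015]
contact_force: [1.6, 1.8, 0.4]
width: 0.0427
```

```bash
python3 - <<'E'
from h import *
from m import rect
np.set_printoptions(precision=4,suppress=True)
s=robot.observe();print(s["time"],s["eef_pos"],s["ee_rot"],s["joint_positions"])
im,P=cloud("wrist");cv2.imwrite("pics/w7.png",im)
m=(P[...,0]>.36)&(P[...,0]<.6)&(P[...,1]>.27)&(P[...,1]<.4);
for x in rect(P,m,(.0095,.04)):print(x)
P=np.load("t6.npy")
a=np.zeros(P.shape[:2],bool);a[150:300,370:480]=1
print("plug tops",*rect(P,a,(.028,.04)),sep="\n")
print("plug fl",*rect(P,a,(.0065,.04)),sep="\n")
from lid import tocase
for c in ((639,-324.7),(529.3,-311.3),(441.5,-193.5),(425.8,-300)):print(tocase(np.array([*c,0])/1000))
E
```

```text
14.5833 [0.4481 0.3273 0.1463] [1.8886 2.5086 0.0147] [-0.9463  0.1965  0.266   1.8268 -0.058   1.1162  1.1907]
([375, 109], 488, array([420.3, 385.2]), array([122.7,   4.1]), 11.0, array([10.2, 13.3, 14.6]))
([305, 111], 3753, array([470.9, 333.7]), array([184.6,  22.9]), 16.2, array([15.3, 23. , 25.4]))
([246, 206], 118, array([504.8, 273.1]), array([40.5,  3.4]), 10.8, array([10.4, 13.2, 14.3]))
([289, 315], 207, array([594., 369.]), array([ 4.2, 62.8]), 9.9, array([10.2, 12.9, 14.5]))
plug tops
([445, 177], 195, array([ 639. , -324.3]), array([39.5, 39. ]), 62.8, array([29.2, 32.9, 36.5]))
([441, 221], 196, array([ 529.4, -310.6]), array([35.3, 38. ]), 0.3, array([29.4, 32.7, 36.5]))
([388, 250], 538, array([ 440.8, -191.9]), array([64.4, 64.6]), 14.7, array([29.6, 33.3, 37.4]))
([432, 257], 539, array([ 425.7, -299.6]), array([62.2, 63.7]), 0.3, array([29.6, 33.5, 37.4]))
plug fl
([434, 174], 464, array([ 639.2, -323.9]), array([64.2, 64. ]), 37.8, array([ 7.1, 13.5, 35.7]))
([430, 215], 485, array([ 529.1, -308.9]), array([68.2, 66.6]), 10.6, array([ 7.1, 12.4, 35.5]))
([387, 249], 572, array([ 440.3, -193.6]), array([70.9, 70.2]), 0.5, array([27.4, 33.1, 37.4]))
([430, 256], 566, array([ 425.7, -303.9]), array([73. , 70.4]), 48.8, array([28.1, 33.3, 37.4]))
[0.4098 0.0595 0.    ]
[ 0.3874 -0.0487  0.    ]
[ 0.2628 -0.1266  0.    ]
[ 0.3677 -0.1509  0.    ]
```

arm_command(
  travel=[
    [0, 0, 0.5],
    [0.4, -0.8, 0.9],
    [0.4, -0.8, 0.9],
    [0.4, -0.8, 0.9],
    [0.4, -0.8, 0.9],
    [0.4, -0.8, 0.9],
    [0.4, -0.8, 0.9],
    [0.4, -0.8, 0.9],
  ],
  delta_rot=[
    [0, 0, 0],
    [0, 0, -0.25],
    [0, 0, -0.25],
    [0, 0, -0.25],
    [0, 0, -0.25],
    [0, 0, -0.25],
    [0, 0, -0.25],
    [0, 0, -0.25],
  ],
  fingers=-1,
)

```text
time: 15.3
eef_pos: [0.5048, 0.2058, 0.2734]
ee_rot: [-2.125, -2.313, 0.001]
contact_force: [-0.3, 0.9, -0.3]
width: 0.0852
```

arm_command(
  travel=[
    [0.4, -0.9, 0],
    [0.4, -0.9, 0],
    [0.4, -0.9, 0],
    [0.4, -0.9, 0],
    [0.4, -0.9, 0],
    [0.4, -0.9, 0],
    [0.4, -0.9, 0],
  ],
  delta_rot=[
    [0, 0, 0],
    [0, 0, 0],
    [0, 0, 0],
    [0, 0, 0],
    [0, 0, 0],
    [0, 0, 0],
    [0, 0, 0],
  ],
)

```text
time: 15.88
eef_pos: [0.5645, 0.0723, 0.273]
ee_rot: [-2.122, -2.315, 0.002]
contact_force: [-0.3, 1.2, -0.0]
width: 0.0855
```

```bash
python3 - <<'E'
from h import *
np.set_printoptions(precision=4,suppress=True)
s=robot.observe();print(s["time"],s["eef_pos"],s["ee_rot"],s["joint_positions"],s["joint_vel"])
im,P=cloud("wrist");cv2.imwrite("pics/w8.png",im);np.save("w8.npy",P)
E
```

```text
15.8833 [0.5645 0.0723 0.273 ] [-2.122  -2.3146  0.0021] [-0.653   0.1542  0.5081  1.6243 -0.0764  1.3849  1.5219] [-0.0125 -0.0081 -0.011  -0.0004  0.001   0.0001  0.0006]
```

View pics/w8.png

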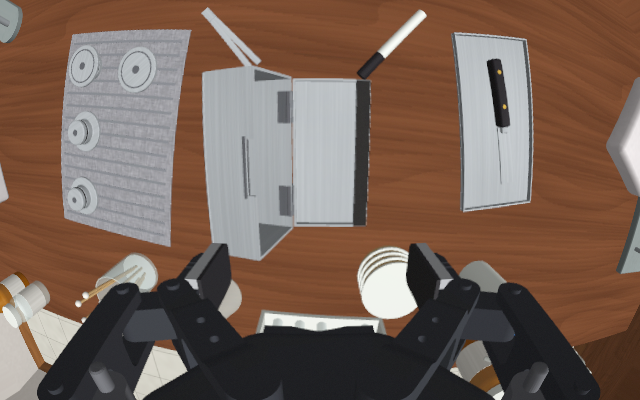

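arm_command(
  travel=[
    [-0.2, -1, 0],
    [-0.2, -1, 0],
    [-0.2, -1, 0],
    [-0.2, -1, 0],
    [-0.2, -1, 0],
    [-0.2, -1, 0],
  ],
  delta_rot=[
    [0, 0, 0],
    [0, 0, 0],
    [0, 0, 0],
    [0, 0, 0],
    [0, 0, 0],
    [0, 0, 0],
  ],
)

```text
time: 16.43
eef_pos: [0.5349, -0.0796, 0.2742]
ee_rot: [-2.127, -2.312, -0.001]
contact_force: [0.3, 1.8, 0.9]
width: 0.0853
```

arm_command(
  travel=[
    [-0.2, -1, 0],
    [-0.2, -1, 0],
    [-0.2, -1, 0],
    [-0.2, -1, 0],
    [-0.2, -1, 0],
    [-0.2, -1, 0],
    [-0.2, -1, 0],
  ],
  delta_rot=[
    [0, 0, 0],
    [0, 0, 0],
    [0, 0, 0],
    [0, 0, 0],
    [0, 0, 0],
    [0, 0, 0],
    [0, 0, 0],
  ],
)

```text
time: 17.02
eef_pos: [0.5064, -0.227, 0.2738]
ee_rot: [-2.121, -2.316, -0.0]
contact_force: [-0.2, 0.3, 0.2]
width: 0.0855
```

```bash
python3 - <<'E'
from h import *
np.set_printoptions(precision=4,suppress=True)
s=robot.observe();print(s["time"],s["eef_pos"],s["ee_rot"],s["joint_positions"],s["joint_vel"])
im,P=cloud("wrist");cv2.imwrite("pics/w9.png",im);np.save("w9.npy",P)
E
```

```text
17.0167 [ 0.5064 -0.227   0.2738] [-2.1211 -2.3162 -0.0005] [-0.3212  0.1302  0.7381  1.6652 -0.0897  1.3813  2.0883] [-0.0123 -0.0044 -0.0098  0.0022  0.0015 -0.0007  0.0018]
```

View pics/w9.png

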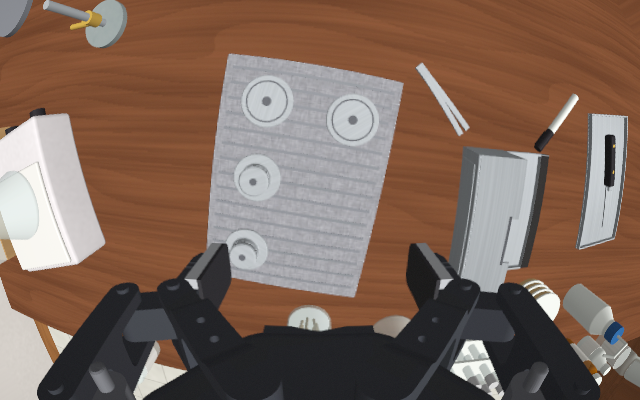

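```bash
cat > meas.py <<'E'
from h import *
from lid import *
def plugs(P):
    """circle fits of tops (z 28-40) on the mat -> centre, radius, kind"""
    X,Y,Z=P[...,0],P[...,1],P[...,2]
    m=(X>.3)&(X<.8)&(Y<-.1)&(Y>-.45)&(Z>.0285)&(Z<.042)
    n,l,st,_=cv2.connectedComponentsWithStats(cv2.morphologyEx(m.astype(np.uint8),cv2.MORPH_OPEN,np.ones((3,3))))
    out=[]
    for i in range(1,n):
        if st[i,4]<100: continue
        q=P[l==i]; c,r=cv2.minEnclosingCircle((q[:,:2]*1000).astype(np.float32))
        h=cv2.convexHull((q[:,:2]*1000).astype(np.float32))[:,0]
        A=np.c_[2*h,np.ones(len(h))];s=np.linalg.lstsq(A,(h**2).sum(1),rcond=None)[0]
        out.append((np.round(c,1),round(r,1),np.round(s[:2],1),round(float(np.sqrt(s[2]+s[0]**2+s[1]**2)),1),np.round(np.median(q[:,2])*1000,1)))
    return out
E
python3 - <<'E'
from meas import *
print(*plugs(np.load("w9.npy")),sep="\n")
P=np.load("w8.npy");Q=tocase(P);im=cv2.imread("pics/w8.png")
m=np.zeros(P.shape[:2],bool);m[70:235,290:380]=1
f=m&(abs(Q[...,2]-.0215)<.003)&(im.max(2)>100)
q=Q[f]*1000;r=cv2.minAreaRect(q[:,:2].astype(np.float32));print("floor",f.sum(),r,np.median(q[:,2]),np.percentile(q[:,:2],[0.5,99.5],axis=0))
f=m&(abs(Q[...,2]-.0295)<.003)
q=Q[f]*1000;r=cv2.minAreaRect(q[:,:2].astype(np.float32));print("28 level",f.sum(),r,np.percentile(q[:,:2],[0.5,99.5],axis=0))
E
```

```text
(array([ 427.8, -297.4]), 33.4, array([ 427.8, -297.3]), 32.9, np.float64(34.8))
(array([ 442.4, -190. ]), 33.4, array([ 442.4, -189.8]), 32.9, np.float64(34.8))
(array([ 531. , -308.8]), 20.4, array([ 530.8, -308.9]), 20.0, np.float64(34.6))
(array([ 640.6, -322. ]), 20.1, array([ 640.5, -321.9]), 19.7, np.float64(34.6))
(array([ 745.6, -221.2]), 28.0, array([ 767.6, -219.1]), 35.4, np.float64(35.5))
floor 8326 ((1.2201576232910156, 1.2132720947265625), (187.16123962402344, 81.27574157714844), 89.8520736694336) 21.691471420997505 [[-38.86578164 -91.47143445]
 [ 36.97312336  93.85984721]]
28 level 2943 ((-6.981803894042969, 1.1542205810546875), (193.481689453125, 100.33805084228516), 89.76122283935547) [[-56.61912216 -95.06716923]
 [ 41.4528888   97.33295821]]
```

```bash
python3 - <<'E'
from h import *
np.set_printoptions(precision=0,suppress=True)
def tool(n,pos,rot):
    P=np.load(n);return (P-np.array(pos))@R.from_rotvec(rot).as_matrix()*1000
for n,pos,rot,nm in(("w9.npy",[.5064,-.227,.2738],[-2.1211,-2.3162,-.0005],"open"),("w2.npy",[.44584,.3245,.00738],[1.8985,2.5027,.003],"half"),("wrist3.npy",[.52745,.27443,.05641],[3.13845,.13897,-.0003],"spat")):
    Q=tool(n,pos,rot); m=(Q[...,2]<2)&(Q[...,2]>-170)&(abs(Q[...,0])<120)&(abs(Q[...,1])<70)
    q=Q[m]
    for z in range(-140,5,10):
        k=q[(q[:,2]>=z)&(q[:,2]<z+10)]
        if len(k)>5: print(nm,z,len(k),"x",np.percentile(k[:,0],[1,99]),"|x|min",np.abs(k[:,0]).min().round(),"y",np.percentile(k[:,1],[1,99]))
E
```

```text
open -110 9559 x [-67.  68.] |x|min 0.0 y [-21.  -3.]
open -100 9930 x [-68.  69.] |x|min 0.0 y [-20.   3.]
open -90 9653 x [-69.  70.] |x|min 0.0 y [-18.  10.]
open -80 5855 x [-71.  72.] |x|min 0.0 y [-18.  11.]
open -70 5013 x [-71.  72.] |x|min 37.0 y [-14.  10.]
open -60 1015 x [-63.  65.] |x|min 41.0 y [-14.  -3.]
open -50 1140 x [-55.  56.] |x|min 42.0 y [-12.   8.]
open -40 1274 x [-55.  56.] |x|min 41.0 y [-12.  10.]
open -30 975 x [-55.  56.] |x|min 42.0 y [-12.  10.]
open -20 291 x [-47.  49.] |x|min 42.0 y [-12.  10.]
half -110 9298 x [-63.  64.] |x|min 0.0 y [-21.  -2.]
half -100 11772 x [-63.  64.] |x|min 0.0 y [-20.  -0.]
half -90 8449 x [-61.  62.] |x|min 0.0 y [-18.  10.]
half -80 6174 x [-58.  59.] |x|min 0.0 y [-18.  11.]
half -70 3671 x [-55.  56.] |x|min 17.0 y [-17.  11.]
half -60 4617 x [-53.  54.] |x|min 19.0 y [-14.  11.]
half -50 1328 x [-45.  47.] |x|min 20.0 y [-14.  10.]
half -40 880 x [-33.  35.] |x|min 20.0 y [-12.  10.]
half -30 858 x [-34.  35.] |x|min 3.0 y [-12.  10.]
half -20 8940 x [-27.  30.] |x|min 0.0 y [-66.  38.]
half -10 3781 x [-67.  70.] |x|min 0.0 y [-69.  64.]
half 0 4743 x [-62.  68.] |x|min 0.0 y [-69.  48.]
spat -110 5991 x [-52.  52.] |x|min 0.0 y [-21.  -3.]
spat -100 13168 x [-61.  60.] |x|min 0.0 y [-21.   2.]
spat -90 8334 x [-59.  58.] |x|min 0.0 y [-18.   3.]
spat -80 6984 x [-54.  53.] |x|min 0.0 y [-18.   9.]
spat -70 3573 x [-49.  48.] |x|min 8.0 y [-18.  10.]
spat -60 4953 x [-43.  42.] |x|min 9.0 y [-14.   8.]
spat -50 1511 x [-37.  36.] |x|min 8.0 y [-14.   9.]
spat -40 998 x [-19.  19.] |x|min 7.0 y [-12.  10.]
spat -30 2848 x [-20.  20.] |x|min 0.0 y [-62.  28.]
spat -20 6495 x [-18.  17.] |x|min 0.0 y [-65.  40.]
spat -10 123 x [-20.  19.] |x|min 8.0 y [-12.  38.]
```

arm_command(
  travel=[
    [-0.2, 0.1, -0.1],
    [-0.433, 0.24, -0.2],
    [-0.433, 0.24, -0.2],
    [-0.433, 0.24, -0.2],
    [-0.433, 0.24, -0.2],
    [-0.433, 0.24, -0.2],
    [-0.433, 0.24, -0.2],
    [-0.433, 0.24, -0.2],
  ],
  delta_rot=[
    [0, 0, -0.15],
    [0, 0, -0.3],
    [0, 0, -0.45],
    [0, 0, -0.6],
    [0, 0, -0.75],
    [0, 0, -0.9],
    [0, 0, -1],
    [0, 0, -1],
  ],
)

```text
time: 17.73
eef_pos: [0.4411, -0.1916, 0.2442]
ee_rot: [-2.849, -1.323, -0.0]
contact_force: [-0.3, -0.1, 0.2]
width: 0.0851
```

arm_command(
  travel=[
    [0, 0, -0.2],
    [0, 0, -0.4],
    [0, 0, -0.6],
    [0, 0, -0.8],
    [0, 0, -0.9],
    [0, 0, -0.9],
    [0, 0, -0.9],
    [0, 0, -0.9],
    [0, 0, -0.9],
  ],
  delta_rot=[
    [0, 0, -0.15],
    [0, 0, -0.3],
    [0, 0, -0.45],
    [0, 0, -0.6],
    [0, 0, -0.75],
    [0, 0, -0.9],
    [0, 0, -1],
    [0, 0, -1],
    [0, 0, -1],
  ],
)

```text
time: 18.48
eef_pos: [0.4408, -0.1926, 0.1092]
ee_rot: [-3.138, -0.143, 0.0]
contact_force: [-0.3, -0.2, 0.1]
width: 0.0854
```

```bash
cat >> meas.py <<'E'
def st():
    np.set_printoptions(precision=4,suppress=True)
    s=robot.observe();print(round(s["time"],2),s["eef_pos"],"yaw",2*np.degrees(np.arctan2(s["ee_rot"][1],s["ee_rot"][0])),s["ee_rot"],"F",s["contact_force"],"w",s["width"],"q",s["joint_positions"])
E
python3 - <<'E'
from meas import *
st()
im,P=cloud("wrist"); print(*plugs(P),sep="\n")
E
```

```text
18.48 [ 0.4408 -0.1926  0.1092] yaw -354.7780369378375 [-3.1383 -0.1431  0.0001] F [-0.3379 -0.1666  0.0609] w 0.08544245775780514 q [-0.3678  0.1005  0.7323  2.0426 -0.0786  1.0256  0.494 ]
(array([ 442.3, -189.9]), 33.5, array([ 442.4, -189.8]), 33.1, np.float64(34.8))
(array([ 764.5, -218.5]), 35.6, array([ 766.9, -218.6]), 35.7, np.float64(35.4))
(array([ 427. , -296.5]), 33.5, array([ 427.3, -296.6]), 32.9, np.float64(34.6))
(array([ 524.1, -299.8]), 16.4, array([ 526.2, -301.1]), 13.8, np.float64(34.2))
```

arm_command(
  travel=[
    [0.011, 0.019, -0.1],
    [0.011, 0.019, -0.25],
    [0.011, 0.019, -0.4],
    [0.011, 0.019, -0.52],
    [0.011, 0.019, -0.6],
    [0.011, 0.019, -0.64],
    [0.011, 0.019, -0.66],
    [0.011, 0.019, -0.66],
    [0.011, 0.019, -0.66],
  ],
  delta_rot=[
    [0, 0, 0],
    [0, 0, 0],
    [0, 0, 0],
    [0, 0, 0],
    [0, 0, 0],
    [0, 0, 0],
    [0, 0, 0],
    [0, 0, 0],
    [0, 0, 0],
  ],
)

```text
time: 19.28
eef_pos: [0.4426, -0.191, 0.0109]
ee_rot: [3.139, 0.133, 0.002]
contact_force: [-0.9, 0.0, -0.4]
width: 0.0853
```

arm_command(
  travel=[
    [0, 0, 0],
    [0, 0, 0],
    [0, 0, 0],
    [0, 0, 0],
    [0, 0, 0],
    [0, 0, 0],
  ],
  delta_rot=[
    [0, 0, 0],
    [0, 0, 0],
    [0, 0, 0],
    [0, 0, 0],
    [0, 0, 0],
    [0, 0, 0],
  ],
  fingers=1,
  grip_force=70,
)

```text
time: 19.78
eef_pos: [0.4427, -0.191, 0.0117]
ee_rot: [-3.138, -0.132, -0.002]
contact_force: [-6.2, 2.3, 17.7]
width: 0.0631
```

arm_command(
  travel=[
    [0, 0, 0.1],
    [0, 0, 0.2],
    [0, 0, 0.4],
    [0, 0, 0.6],
    [0, 0, 0.8],
    [0, 0, 1],
    [0, 0, 1],
    [0, 0, 1],
  ],
  delta_rot=[
    [0, 0, 0],
    [0, 0, 0],
    [0, 0, 0],
    [0, 0, 0],
    [0, 0, 0],
    [0, 0, 0],
    [0, 0, 0],
    [0, 0, 0],
  ],
)

```text
time: 20.45
eef_pos: [0.443, -0.1909, 0.1617]
ee_rot: [-3.138, -0.133, -0.006]
contact_force: [0.1, -0.6, -2.7]
width: 0.0629
```

```bash
python3 - <<'E'
from meas import *
st()
im,P=cloud("wrist");cv2.imwrite("pics/w10.png",im);np.save("w10.npy",P)
E
```

```text
20.45 [ 0.443  -0.1909  0.1617] yaw -355.1457665507966 [-3.1383 -0.133  -0.006 ] F [ 0.1359 -0.6096 -2.7043] w 0.06293408538778475 q [-0.4068  0.0218  0.7434  1.9846 -0.0183  1.1376  0.4289]
```

View pics/w10.png

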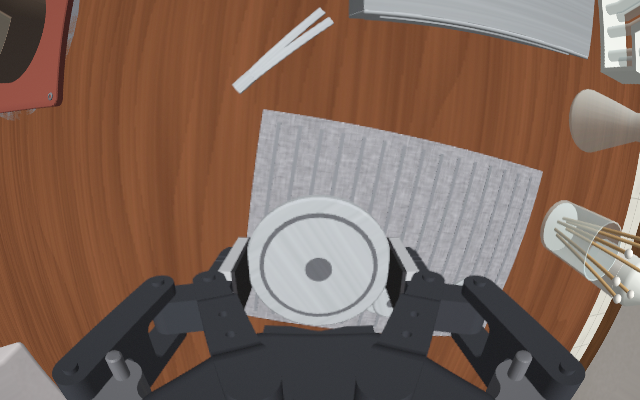

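```bash
cat >> meas.py <<'E'
def held(P=None):
    """plane + circle of held plug's top face, tool frame mm, and world centre"""
    s=robot.observe()
    if P is None: P=cloud("wrist")[1]
    Rm=R.from_rotvec(s["ee_rot"]).as_matrix();Q=(P-s["eef_pos"])@Rm*1000
    m=(abs(Q[...,0])<36)&(Q[...,1]>-45)&(Q[...,1]<40)&(Q[...,2]>-45)&(Q[...,2]<12)
    m=cv2.morphologyEx(m.astype(np.uint8),cv2.MORPH_OPEN,np.ones((3,3)));
    q=Q[m>0];z=np.histogram(q[:,2],bins=np.arange(-45,13,1.5));zm=z[1][z[0].argmax()]+.75
    q=q[abs(q[:,2]-zm)<2.5]
    A=np.c_[q[:,:2],np.ones(len(q))];pl=np.linalg.lstsq(A,q[:,2],rcond=None)[0]
    h=cv2.convexHull(q[:,:2].astype(np.float32))[:,0]
    print("top z",zm,"n",len(q),"slopes deg",np.degrees(pl[:2]),"x",np.percentile(q[:,0],[.5,99.5]),"y",np.percentile(q[:,1],[.5,99.5]))
    c,r=cv2.minEnclosingCircle(q[:,:2].astype(np.float32));print("circle tool",c,r,"world",(Rm@np.array([c[0],c[1],zm]))/1+s["eef_pos"]*1000)
E
python3 - <<'E'
from meas import *
held(np.load("w10.npy"))
E
```

```text
top z -24.75 n 14756 slopes deg [-0.15208899 -0.14762172] x [-31.11399298  32.12105254] y [-32.7886077   29.62199052]
circle tool (-0.05649088695645332, -4.288642883300781) 36.64724349975586 world [ 441.57812821 -186.33935723  184.99417996]
```

arm_command(
  travel=[
    [0, 0.1, 0.1],
    [0.1, 0.25, 0.2],
    [0.18, 0.45, 0.2],
    [0.26, 0.65, 0.2],
    [0.32, 0.8, 0.2],
    [0.35, 0.9, 0.2],
    [0.35, 0.9, 0.2],
  ],
  delta_rot=[
    [0, 0, 0],
    [0, 0, 0],
    [0, 0, 0],
    [0, 0, 0],
    [0, 0, 0],
    [0, 0, 0],
    [0, 0, 0],
  ],
)

```text
time: 21.08
eef_pos: [0.4944, -0.0518, 0.1881]
ee_rot: [-3.138, -0.141, 0.005]
contact_force: [-0.1, -0.9, -3.6]
width: 0.0629
```

arm_command(
  travel=[
    [0.06, 0.2, 0],
    [0.15, 0.4, 0],
    [0.23, 0.6, 0],
    [0.3, 0.77, 0],
    [0.345, 0.888, 0],
    [0.345, 0.888, 0],
    [0.345, 0.888, 0],
    [0.345, 0.888, 0],
  ],
  delta_rot=[
    [0, 0, 0],
    [0, 0, 0],
    [0, 0, 0],
    [0, 0, 0],
    [0, 0, 0],
    [0, 0, 0],
    [0, 0, 0],
    [0, 0, 0],
  ],
)

```text
time: 21.75
eef_pos: [0.5457, 0.0757, 0.1893]
ee_rot: [3.138, 0.13, -0.003]
contact_force: [0.2, -0.8, -2.1]
width: 0.0629
```

```bash
python3 - <<'E'
from meas import *
st(); held()
E
```

```text
21.75 [0.5457 0.0757 0.1893] yaw 4.741317207477935 [ 3.1377  0.1299 -0.0026] F [ 0.1991 -0.8147 -2.1153] w 0.06292227135404706 q [-0.673   0.1661  0.5088  1.7859 -0.085   1.2134 -0.0575]
top z -23.25 n 14741 slopes deg [ 0.0026 -0.1137] x [-31.8894  31.345 ] y [-33.1872  29.2966]
circle tool (-0.05949075520038605, -4.311203479766846) 36.555843353271484 world [545.3012  79.9762 212.5895]
```

arm_command(
  travel=[
    [0.011, 0.013, -0.15],
    [0.011, 0.013, -0.4],
    [0.011, 0.013, -0.6],
    [0.011, 0.013, -0.75],
    [0.011, 0.013, -0.85],
    [0.011, 0.013, -0.9],
    [0.011, 0.013, -0.9],
    [0.011, 0.013, -0.9],
  ],
  delta_rot=[
    [0, 0, 0],
    [0, 0, 0],
    [0, 0, 0],
    [0, 0, 0],
    [0, 0, 0],
    [0, 0, 0],
    [0, 0, 0],
    [0, 0, 0],
  ],
)

```text
time: 22.47
eef_pos: [0.5481, 0.0785, 0.0558]
ee_rot: [3.139, 0.131, 0.001]
contact_force: [-0.1, 0.7, -1.8]
width: 0.0633
```

arm_command(
  travel=[
    [0, 0, -0.04],
    [0, 0, -0.08],
    [0, 0, -0.12],
    [0, 0, -0.14],
    [0, 0, -0.15],
    [0, 0, -0.15],
  ],
  delta_rot=[
    [0, 0, 0],
    [0, 0, 0],
    [0, 0, 0],
    [0, 0, 0],
    [0, 0, 0],
    [0, 0, 0],
  ],
)

```text
time: 22.97
eef_pos: [0.5476, 0.0792, 0.0323]
ee_rot: [3.139, 0.132, -0.001]
contact_force: [-0.1, 0.4, -2.1]
width: 0.0627
```

arm_command(
  travel=[
    [0, -0.01, -0.008],
    [0, -0.01, -0.016],
    [0, -0.01, -0.022],
    [0, -0.01, -0.028],
    [0, -0.01, -0.028],
  ],
  delta_rot=[
    [0, 0, 0],
    [0, 0, 0],
    [0, 0, 0],
    [0, 0, 0],
    [0, 0, 0],
  ],
)

```text
time: 23.38
eef_pos: [0.548, 0.0777, 0.029]
ee_rot: [-3.139, -0.132, -0.0]
contact_force: [-1.7, -1.3, 3.7]
width: 0.0632
```

arm_command(
  travel=[
    [0, 0, 0],
    [0, 0, 0],
    [0, 0, 0],
    [0, 0, 0],
    [0, 0, 0.1],
    [0, 0, 0.3],
    [0, 0, 0.6],
    [0, 0, 0.9],
    [0, 0, 0.9],
    [0, 0, 0.9],
  ],
  delta_rot=[
    [0, 0, 0],
    [0, 0, 0],
    [0, 0, 0],
    [0, 0, 0],
    [0, 0, 0],
    [0, 0, 0],
    [0, 0, 0],
    [0, 0, 0],
    [0, 0, 0],
    [0, 0, 0],
  ],
  fingers=-1,
)

```text
time: 24.22
eef_pos: [0.5501, 0.0782, 0.1672]
ee_rot: [-3.137, -0.132, -0.01]
contact_force: [-0.0, -0.2, 0.2]
width: 0.0859
```

```bash
cat >> meas.py <<'E'
def incase(P=None,zs=((.020,.03),(.045,.056),(.075,.086))):
    """plug faces inside the case, case frame (origin 547.3,78.6), wrist z reads ~1.7 mm high"""
    if P is None: P=cloud("wrist")[1]
    Q=(P-np.array([.5473,.0786,0]))@C
    for a,b in zs:
        m=(abs(Q[...,0])<.037)&(abs(Q[...,1])<.092)&(Q[...,2]>a)&(Q[...,2]<b)
        n,l,s_,_=cv2.connectedComponentsWithStats(m.astype(np.uint8))
        for i in range(1,n):
            if s_[i,4]<150: continue
            q=Q[l==i]*1000;h=cv2.convexHull(q[:,:2].astype(np.float32))[:,0]
            c,r=cv2.minEnclosingCircle(q[:,:2].astype(np.float32))
            print((a,b),s_[i,4],"c",np.round(c,1),"r",round(r,1),"z",np.round(np.percentile(q[:,2],[5,50,95]),1))
E
python3 - <<'E'
from meas import *
st(); im,P=cloud("wrist"); incase(P); cv2.imwrite("pics/w11.png",im)
E
```

```text
24.22 [0.5501 0.0782 0.1672] yaw -355.1704305849085 [-3.1365 -0.1323 -0.0098] F [-0.0294 -0.1935  0.1703] w 0.08591013740113046 q [-0.6722  0.1903  0.5111  1.809  -0.1026  1.1616 -0.0443]
(0.02, 0.03) 9599 c [-0.1  0. ] r 99.0 z [20.5 21.6 22.9]
(0.045, 0.056) 4349 c [-0.4  0.6] r 33.4 z [50.5 51.7 52.9]
```

arm_command(
  travel=[
    [0, -0.15, 0.1],
    [-0.02, -0.3, 0.1],
    [-0.03, -0.5, 0.1],
    [-0.04, -0.7, 0.1],
    [-0.04, -0.9, 0.1],
    [-0.04, -0.9, 0.1],
    [-0.04, -0.9, 0.1],
    [-0.04, -0.9, 0.1],
  ],
  delta_rot=[
    [0, 0, 0.15],
    [0, 0, 0.3],
    [0, 0, 0.45],
    [0, 0, 0.6],
    [0, 0, 0.75],
    [0, 0, 0.9],
    [0, 0, 1],
    [0, 0, 1],
  ],
  fingers=-0.4,
)

```text
time: 24.93
eef_pos: [0.541, -0.0578, 0.177]
ee_rot: [-2.847, -1.327, 0.004]
contact_force: [0.8, 0.4, -0.3]
width: 0.0597
```

arm_command(
  travel=[
    [0, -0.15, 0],
    [-0.02, -0.3, 0],
    [-0.03, -0.5, 0],
    [-0.04, -0.7, 0],
    [-0.04, -0.9, 0],
    [-0.04, -0.9, 0],
    [-0.04, -0.9, 0],
    [-0.04, -0.9, 0],
  ],
  delta_rot=[
    [0, 0, 0.15],
    [0, 0, 0.3],
    [0, 0, 0.45],
    [0, 0, 0.6],
    [0, 0, 0.75],
    [0, 0, 0.9],
    [0, 0, 1],
    [0, 0, 1],
  ],
)

```text
time: 25.6
eef_pos: [0.5354, -0.1923, 0.1773]
ee_rot: [-2.124, -2.312, 0.002]
contact_force: [-0.7, 0.4, 0.6]
width: 0.0597
```

arm_command(
  travel=[
    [-0.02, -0.25, 0],
    [-0.04, -0.5, 0],
    [-0.04, -0.7, -0.1],
    [-0.04, -0.78, -0.2],
    [-0.04, -0.78, -0.2],
    [-0.04, -0.78, -0.2],
    [-0.04, -0.78, -0.2],
  ],
  delta_rot=[
    [0, 0, 0],
    [0, 0, 0],
    [0, 0, 0],
    [0, 0, 0],
    [0, 0, 0],
    [0, 0, 0],
    [0, 0, 0],
  ],
)

```text
time: 26.18
eef_pos: [0.5304, -0.3077, 0.1483]
ee_rot: [-2.126, -2.312, -0.0]
contact_force: [-0.2, 1.3, 0.3]
width: 0.0599
```

```bash
python3 - <<'E'
from meas import *
st(); im,P=cloud("wrist"); print(*plugs(P),sep="\n")
E
```

```text
26.18 [ 0.5304 -0.3077  0.1483] yaw -265.22036204105586 [-2.1263 -2.3116 -0.0003] F [-0.222   1.2895  0.3283] w 0.059859459184095055 q [-0.0117  0.3494  0.5789  1.6863 -0.2054  1.1677  2.2749]
(array([ 427.6, -297.5]), 33.4, array([ 427.6, -297.6]), 33.0, np.float64(34.8))
(array([ 531.2, -308.9]), 20.4, array([ 531.1, -309.2]), 20.0, np.float64(34.6))
(array([ 640.7, -322.5]), 20.7, array([ 640.7, -322.5]), 20.1, np.float64(34.6))
```

arm_command(
  travel=[
    [0.005, -0.009, -0.2],
    [0.005, -0.009, -0.4],
    [0.005, -0.009, -0.6],
    [0.005, -0.009, -0.75],
    [0.005, -0.009, -0.84],
    [0.005, -0.009, -0.88],
    [0.005, -0.009, -0.89],
    [0.005, -0.009, -0.89],
  ],
  delta_rot=[
    [0, 0, 0],
    [0, 0, 0],
    [0, 0, 0],
    [0, 0, 0],
    [0, 0, 0],
    [0, 0, 0],
    [0, 0, 0],
    [0, 0, 0],
  ],
)

```text
time: 26.9
eef_pos: [0.5314, -0.3105, 0.016]
ee_rot: [2.125, 2.312, 0.001]
contact_force: [-0.6, 0.3, 0.1]
width: 0.0597
```

arm_command(
  travel=[
    [0, 0, 0],
    [0, 0, 0],
    [0, 0, 0],
    [0, 0, 0],
    [0, 0, 0],
    [0, 0, 0],
  ],
  delta_rot=[
    [0, 0, 0],
    [0, 0, 0],
    [0, 0, 0],
    [0, 0, 0],
    [0, 0, 0],
    [0, 0, 0],
  ],
  fingers=1,
  grip_force=70,
)

```text
time: 27.4
eef_pos: [0.5318, -0.311, 0.017]
ee_rot: [2.124, 2.311, 0.002]
contact_force: [-2.4, 2.2, 7.5]
width: 0.0375
```

arm_command(
  travel=[
    [0, 0, 0.1],
    [0, 0, 0.2],
    [0, 0, 0.4],
    [0, 0, 0.6],
    [0, 0, 0.8],
    [0, 0, 1],
    [0, 0, 1],
    [0, 0, 1],
  ],
  delta_rot=[
    [0, 0, 0],
    [0, 0, 0],
    [0, 0, 0],
    [0, 0, 0],
    [0, 0, 0],
    [0, 0, 0],
    [0, 0, 0],
    [0, 0, 0],
  ],
)

```text
time: 28.07
eef_pos: [0.5316, -0.3113, 0.1675]
ee_rot: [2.123, 2.31, 0.003]
contact_force: [1.0, 0.5, -3.2]
width: 0.0372
```

```bash
python3 - <<'E'
from meas import *
st(); held()
E
```

```text
28.07 [ 0.5316 -0.3113  0.1675] yaw 94.81686143840149 [2.1234 2.3098 0.0032] F [ 0.9892  0.4799 -3.1847] w 0.037170434592258154 q [-0.0151  0.3352  0.5886  1.6629 -0.1986  1.199   2.2743]
top z -17.25 n 5313 slopes deg [-0.1461 -0.5479] x [-28.1951  29.6159] y [-19.9733  17.8818]
circle tool (0.6986246109008789, -7.077419281005859) 32.25394821166992 world [ 524.4557 -311.1342  184.7412]
```

arm_command(
  travel=[
    [0, 0.15, 0.15],
    [-0.03, 0.3, 0.15],
    [-0.06, 0.5, 0.15],
    [-0.09, 0.7, 0.15],
    [-0.09, 0.86, 0.15],
    [-0.09, 0.86, 0.15],
  ],
  delta_rot=[
    [0, 0, 0],
    [0, 0, 0],
    [0, 0, 0],
    [0, 0, 0],
    [0, 0, 0],
    [0, 0, 0],
  ],
)

```text
time: 28.62
eef_pos: [0.5168, -0.1753, 0.1859]
ee_rot: [-2.116, -2.317, -0.001]
contact_force: [1.2, -0.3, -1.6]
width: 0.0376
```

arm_command(
  travel=[
    [0, 0.15, 0],
    [-0.03, 0.3, 0],
    [-0.06, 0.5, 0],
    [-0.09, 0.7, 0],
    [-0.09, 0.86, 0],
    [-0.09, 0.86, 0],
  ],
  delta_rot=[
    [0, 0, 0],
    [0, 0, 0],
    [0, 0, 0],
    [0, 0, 0],
    [0, 0, 0],
    [0, 0, 0],
  ],
)

```text
time: 29.12
eef_pos: [0.5028, -0.0469, 0.1861]
ee_rot: [-2.116, -2.318, 0.001]
contact_force: [0.7, 1.2, -2.5]
width: 0.0375
```

arm_command(
  travel=[
    [0, 0.15, 0],
    [-0.03, 0.3, 0],
    [-0.06, 0.5, 0],
    [-0.09, 0.7, 0],
    [-0.09, 0.85, 0],
    [-0.09, 0.85, 0],
    [-0.09, 0.85, 0],
  ],
  delta_rot=[
    [0, 0, 0],
    [0, 0, 0],
    [0, 0, 0],
    [0, 0, 0],
    [0, 0, 0],
    [0, 0, 0],
    [0, 0, 0],
  ],
)

```text
time: 29.7
eef_pos: [0.4895, 0.0758, 0.1863]
ee_rot: [-2.122, -2.315, 0.003]
contact_force: [0.8, -0.6, -2.9]
width: 0.0372
```

```bash
python3 - <<'E'
from meas import *
st(); held()
E
```

```text
29.7 [0.4895 0.0758 0.1863] yaw -265.01364085780733 [-2.1221 -2.3153  0.0031] F [ 0.8294 -0.6371 -2.8873] w 0.03719704720710776 q [-0.5385  0.0432  0.305   1.9053 -0.0136  1.1972  1.4291]
top z -17.25 n 5328 slopes deg [-0.0403 -0.592 ] x [-28.449  29.948] y [-19.9255  18.0576]
circle tool (0.6892461776733398, -6.856612205505371) 32.37396240234375 world [482.5992  75.857  203.5644]
```

arm_command(
  travel=[
    [0.009, -0.013, -0.15],
    [0.009, -0.013, -0.4],
    [0.009, -0.013, -0.6],
    [0.009, -0.013, -0.75],
    [0.009, -0.013, -0.85],
    [0.009, -0.013, -0.92],
    [0.009, -0.013, -0.96],
    [0.009, -0.013, -0.96],
    [0.009, -0.013, -0.96],
  ],
  delta_rot=[
    [0, 0, 0],
    [0, 0, 0],
    [0, 0, 0],
    [0, 0, 0],
    [0, 0, 0],
    [0, 0, 0],
    [0, 0, 0],
    [0, 0, 0],
    [0, 0, 0],
  ],
)

```text
time: 30.5
eef_pos: [0.4903, 0.0709, 0.0436]
ee_rot: [-2.128, -2.309, 0.004]
contact_force: [-8.2, -0.1, 11.5]
width: 0.0373
```

```bash
python3 - <<'E'
from meas import *
st()
E
```

```text
30.5 [0.4903 0.0709 0.0436] yaw -265.3123682972374 [-2.1276 -2.3092  0.0042] F [-8.245  -0.0975 11.5234] w 0.037305557040321624 q [-0.5105  0.2171  0.306   2.0485 -0.0833  0.8907  1.4941]
```

The bottom-layer flanges overlap in plan, so the flange-down end plugs have to go in before the middle one. I'll lift off and look.

arm_command(
  travel=[
    [0, 0.01, 0.1],
    [0, 0.013, 0.25],
    [0, 0.013, 0.5],
    [0, 0.013, 0.75],
    [0, 0.013, 0.95],
    [0, 0.013, 0.95],
    [0, 0.013, 0.95],
  ],
  delta_rot=[
    [0, 0, 0],
    [0, 0, 0],
    [0, 0, 0],
    [0, 0, 0],
    [0, 0, 0],
    [0, 0, 0],
    [0, 0, 0],
  ],
)

```text
time: 31.08
eef_pos: [0.4926, 0.0736, 0.1872]
ee_rot: [2.127, 2.31, 0.004]
contact_force: [-0.7, -0.1, -2.6]
width: 0.0375
```

```bash
python3 - <<'E'
from meas import *
st(); im,P=cloud("wrist"); held(P); incase(P,((.02,.03),(.03,.045),(.045,.06))); cv2.imwrite("pics/w12.png",im)
E
```

```text
31.08 [0.4926 0.0736 0.1872] yaw 94.70922371142447 [2.1273 2.3097 0.0041] F [-0.721  -0.0706 -2.6341] w 0.0374648236794337 q [-0.5402  0.0442  0.3133  1.9025 -0.0149  1.1941  1.4312]
top z -15.75 n 2348 slopes deg [-0.049   1.3651] x [-30.3174  31.4925] y [-24.0791  32.1624]
circle tool (0.49805739521980286, 0.8486531972885132) 32.97970962524414 world [492.2796  74.1949 201.3417]
(0.02, 0.03) 3675 c [ -0.1 -62. ] r 46.9 z [20.5 21.7 22.9]
```

View pics/w12.png

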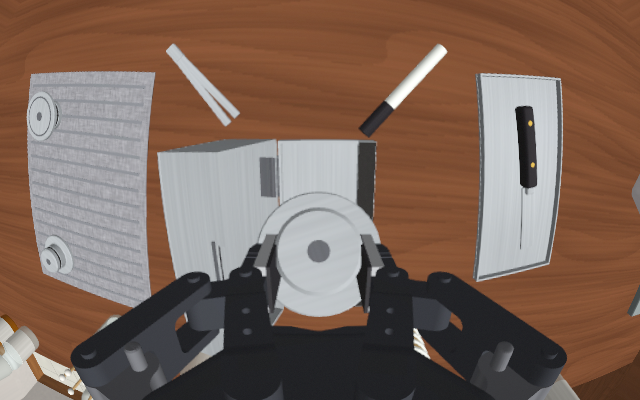

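arm_command(
  travel=[
    [0, -0.2, 0],
    [-0.05, -0.4, 0],
    [-0.1, -0.6, 0],
    [-0.17, -0.8, 0],
    [-0.17, -0.88, 0],
    [-0.17, -0.88, 0],
  ],
  delta_rot=[
    [0, 0, 0],
    [0, 0, 0],
    [0, 0, 0],
    [0, 0, 0],
    [0, 0, 0],
    [0, 0, 0],
  ],
)

```text
time: 31.63
eef_pos: [0.4641, -0.0613, 0.1842]
ee_rot: [-2.132, -2.305, 0.004]
contact_force: [0.0, 0.7, -2.0]
width: 0.0374
```

arm_command(
  travel=[
    [0, -0.2, 0],
    [-0.05, -0.4, -0.1],
    [-0.1, -0.6, -0.3],
    [-0.17, -0.8, -0.5],
    [-0.17, -0.88, -0.7],
    [-0.17, -0.88, -0.9],
    [-0.17, -0.88, -0.9],
    [-0.17, -0.88, -0.9],
  ],
  delta_rot=[
    [0, 0, 0],
    [0, 0, 0],
    [0, 0, 0],
    [0, 0, 0],
    [0, 0, 0],
    [0, 0, 0],
    [0, 0, 0],
    [0, 0, 0],
  ],
)

```text
time: 32.3
eef_pos: [0.4384, -0.1885, 0.0492]
ee_rot: [-2.123, -2.309, 0.006]
contact_force: [0.4, -1.1, -1.3]
width: 0.0375
```

arm_command(
  travel=[
    [0, 0, -0.08],
    [0, 0, -0.14],
    [0, 0, -0.18],
    [0, 0, -0.2],
    [0, 0, -0.21],
    [0, 0, -0.21],
  ],
  delta_rot=[
    [0, 0, 0],
    [0, 0, 0],
    [0, 0, 0],
    [0, 0, 0],
    [0, 0, 0],
    [0, 0, 0],
  ],
)

```text
time: 32.8
eef_pos: [0.4439, -0.1887, 0.0221]
ee_rot: [2.122, 2.311, 0.006]
contact_force: [1.0, 3.1, 17.1]
width: 0.0376
```

arm_command(
  travel=[
    [0, 0, 0],
    [0, 0, 0],
    [0, 0, 0],
    [0, 0, 0.1],
    [0, 0, 0.3],
    [0, 0, 0.6],
    [0, 0, 0.9],
    [0, 0, 1],
    [0, 0, 1],
  ],
  delta_rot=[
    [0, 0, 0],
    [0, 0, 0],
    [0, 0, 0],
    [0, 0, 0],
    [0, 0, 0],
    [0, 0, 0],
    [0, 0, 0],
    [0, 0, 0],
    [0, 0, 0],
  ],
  fingers=-0.4,
)

```text
time: 33.55
eef_pos: [0.4431, -0.1899, 0.1747]
ee_rot: [2.122, 2.308, 0.008]
contact_force: [1.1, -0.8, 0.4]
width: 0.0597
```

arm_command(
  travel=[
    [0.1, 0.2, 0.1],
    [0.2, 0.4, 0.2],
    [0.3, 0.6, 0.2],
    [0.35, 0.8, 0.2],
    [0.35, 0.9, 0.2],
    [0.35, 0.9, 0.2],
    [0.35, 0.9, 0.2],
    [0.35, 0.9, 0.2],
  ],
  delta_rot=[
    [0, 0, -0.15],
    [0, 0, -0.3],
    [0, 0, -0.45],
    [0, 0, -0.6],
    [0, 0, -0.75],
    [0, 0, -0.9],
    [0, 0, -1],
    [0, 0, -1],
  ],
  fingers=-1,
)

```text
time: 34.22
eef_pos: [0.4926, -0.0536, 0.1989]
ee_rot: [-2.851, -1.319, 0.002]
contact_force: [0.1, -0.8, 0.9]
width: 0.0852
```

arm_command(
  travel=[
    [0.1, 0.2, 0],
    [0.2, 0.4, 0],
    [0.3, 0.6, 0],
    [0.34, 0.8, 0],
    [0.34, 0.88, 0],
    [0.34, 0.88, 0],
    [0.34, 0.88, 0],
    [0.34, 0.88, 0],
  ],
  delta_rot=[
    [0, 0, -0.15],
    [0, 0, -0.3],
    [0, 0, -0.45],
    [0, 0, -0.6],
    [0, 0, -0.75],
    [0, 0, -0.9],
    [0, 0, -1],
    [0, 0, -1],
  ],
)

```text
time: 34.88
eef_pos: [0.5437, 0.078, 0.199]
ee_rot: [3.138, 0.131, -0.001]
contact_force: [0.7, -1.2, 0.7]
width: 0.0854
```

```bash
python3 - <<'E'
from meas import *
st(); im,P=cloud("wrist"); incase(P,((.02,.03),(.03,.045),(.045,.07))); cv2.imwrite("pics/w13.png",im);print(*plugs(P),sep="\n")
E
```

```text
34.88 [0.5437 0.078  0.199 ] yaw 4.794977126179601 [ 3.1384  0.1314 -0.0014] F [ 0.6783 -1.2061  0.6984] w 0.08537114156607965 q [-0.599   0.1503  0.4174  1.7743 -0.0641  1.2313 -0.0807]
(0.02, 0.03) 8054 c [ 0.2 -0.3] r 98.4 z [20.5 21.7 23.1]
(0.045, 0.07) 3533 c [-0.5  2. ] r 33.4 z [50.5 51.8 52.9]
```

arm_command(
  travel=[
    [0.036, 0.007, -0.2],
    [0.036, 0.007, -0.4],
    [0.036, 0.007, -0.6],
    [0.036, 0.007, -0.8],
    [0.036, 0.007, -0.93],
    [0.036, 0.007, -1],
    [0.036, 0.007, -1],
    [0.036, 0.007, -1],
  ],
  delta_rot=[
    [0, 0, 0],
    [0, 0, 0],
    [0, 0, 0],
    [0, 0, 0],
    [0, 0, 0],
    [0, 0, 0],
    [0, 0, 0],
    [0, 0, 0],
  ],
)

```text
time: 35.6
eef_pos: [0.5496, 0.0787, 0.0499]
ee_rot: [3.139, 0.135, -0.0]
contact_force: [-0.3, 0.1, 0.3]
width: 0.0856
```

arm_command(
  travel=[
    [0, 0, -0.05],
    [0, 0, -0.1],
    [0, 0, -0.14],
    [0, 0, -0.145],
    [0, 0, -0.145],
    [0, 0, -0.145],
  ],
  delta_rot=[
    [0, 0, 0],
    [0, 0, 0],
    [0, 0, 0],
    [0, 0, 0],
    [0, 0, 0],
    [0, 0, 0],
  ],
)

```text
time: 36.1
eef_pos: [0.5495, 0.079, 0.0279]
ee_rot: [-3.139, -0.133, -0.0]
contact_force: [-0.3, -0.1, -0.4]
width: 0.0854
```

arm_command(
  travel=[
    [0, 0, 0],
    [0, 0, 0],
    [0, 0, 0],
    [0, 0, 0],
    [0, 0, 0],
    [0, 0, 0],
  ],
  delta_rot=[
    [0, 0, 0],
    [0, 0, 0],
    [0, 0, 0],
    [0, 0, 0],
    [0, 0, 0],
    [0, 0, 0],
  ],
  fingers=1,
)

```text
time: 36.6
eef_pos: [0.5497, 0.0791, 0.0289]
ee_rot: [-3.138, -0.132, -0.001]
contact_force: [-4.3, 0.0, 9.8]
width: 0.0631
```

arm_command(
  travel=[
    [0, 0, 0.1],
    [0, 0, 0.2],
    [0, 0, 0.4],
    [0, 0, 0.6],
    [0, 0, 0.8],
    [0, 0, 1],
    [0, 0, 1],
    [0, 0, 1],
  ],
  delta_rot=[
    [0, 0, 0],
    [0, 0, 0],
    [0, 0, 0],
    [0, 0, 0],
    [0, 0, 0],
    [0, 0, 0],
    [0, 0, 0],
    [0, 0, 0],
  ],
)

```text
time: 37.27
eef_pos: [0.5503, 0.0792, 0.1794]
ee_rot: [-3.138, -0.132, -0.005]
contact_force: [0.4, 0.1, -2.8]
width: 0.0626
```

arm_command(
  travel=[
    [0, -0.2, 0],
    [0, -0.4, 0],
    [0, -0.6, 0],
    [0, -0.8, 0],
    [-0.02, -0.93, 0],
    [-0.02, -0.93, 0],
  ],
  delta_rot=[
    [0, 0, 0],
    [0, 0, 0],
    [0, 0, 0],
    [0, 0, 0],
    [0, 0, 0],
    [0, 0, 0],
  ],
)

```text
time: 37.77
eef_pos: [0.5446, -0.0662, 0.1763]
ee_rot: [3.137, 0.122, -0.004]
contact_force: [-0.4, -0.8, -2.1]
width: 0.063
```

arm_command(
  travel=[
    [0, -0.2, 0],
    [0, -0.4, 0],
    [0, -0.6, -0.2],
    [0, -0.8, -0.4],
    [-0.02, -0.93, -0.6],
    [-0.02, -0.93, -0.8],
    [-0.02, -0.93, -0.97],
    [-0.02, -0.93, -0.97],
    [-0.02, -0.93, -0.97],
  ],
  delta_rot=[
    [0, 0, 0],
    [0, 0, 0],
    [0, 0, 0],
    [0, 0, 0],
    [0, 0, 0],
    [0, 0, 0],
    [0, 0, 0],
    [0, 0, 0],
    [0, 0, 0],
  ],
)

```text
time: 38.52
eef_pos: [0.5417, -0.1993, 0.0305]
ee_rot: [-3.138, -0.133, 0.007]
contact_force: [-0.4, 0.7, -1.6]
width: 0.0627
```

arm_command(
  travel=[
    [0, 0, -0.05],
    [0, 0, -0.09],
    [0, 0, -0.11],
    [0, 0, -0.125],
    [0, 0, -0.135],
    [0, 0, -0.135],
  ],
  delta_rot=[
    [0, 0, 0],
    [0, 0, 0],
    [0, 0, 0],
    [0, 0, 0],
    [0, 0, 0],
    [0, 0, 0],
  ],
)

```text
time: 39.02
eef_pos: [0.5436, -0.1999, 0.0122]
ee_rot: [3.139, 0.133, 0.001]
contact_force: [-1.2, 0.6, -1.9]
width: 0.0629
```

arm_command(
  travel=[
    [0, 0, -0.007],
    [0, 0, -0.007],
    [0, 0, -0.007],
  ],
  delta_rot=[
    [0, 0, 0],
    [0, 0, 0],
    [0, 0, 0],
  ],
)

```text
time: 39.27
eef_pos: [0.5437, -0.2, 0.012]
ee_rot: [-3.138, -0.132, -0.001]
contact_force: [-3.2, 0.7, 7.1]
width: 0.0626
```

arm_command(
  travel=[
    [0, 0, 0],
    [0, 0, 0],
    [0, 0, 0],
    [0, 0, 0.1],
    [0, 0, 0.3],
    [0, 0, 0.6],
    [0, 0, 0.9],
    [0, 0, 0.9],
  ],
  delta_rot=[
    [0, 0, 0],
    [0, 0, 0],
    [0, 0, 0],
    [0, 0, 0],
    [0, 0, 0],
    [0, 0, 0],
    [0, 0, 0],
    [0, 0, 0],
  ],
  fingers=-1,
)

```text
time: 39.93
eef_pos: [0.5465, -0.2017, 0.153]
ee_rot: [3.137, 0.131, 0.014]
contact_force: [1.2, -0.7, -0.1]
width: 0.0855
```

arm_command(
  travel=[
    [-0.2, 0, 0],
    [-0.4, 0.03, 0],
    [-0.6, 0.06, 0],
    [-0.68, 0.06, 0],
    [-0.68, 0.06, 0],
    [-0.68, 0.06, 0],
  ],
  delta_rot=[
    [0, 0, 0],
    [0, 0, 0],
    [0, 0, 0],
    [0, 0, 0],
    [0, 0, 0],
    [0, 0, 0],
  ],
  fingers=-0.4,
)

```text
time: 40.43
eef_pos: [0.4417, -0.1909, 0.1464]
ee_rot: [-3.138, -0.132, -0.003]
contact_force: [1.0, 0.4, 0.9]
width: 0.06
```

```bash
python3 - <<'E'
from meas import *
st(); im,P=cloud("wrist"); cv2.imwrite("pics/w14.png",im);print(*plugs(P),sep="\n")
E
```

```text
40.43 [ 0.4417 -0.1909  0.1464] yaw -355.1737181810026 [-3.1382 -0.1322 -0.0027] F [0.9581 0.4219 0.8916] w 0.060044078769906604 q [-0.2791  0.0427  0.6176  1.9994 -0.029   1.1062  0.4353]
(array([ 543. , -199.8]), 33.4, array([ 543.1, -199.8]), 32.9, np.float64(34.8))
(array([ 406.5, -217.8]), 20.5, array([ 406.4, -218. ]), 20.0, np.float64(34.4))
(array([ 760.3, -216.1]), 34.9, array([ 767. , -218.7]), 35.7, np.float64(35.3))
(array([ 428. , -296.9]), 33.6, array([ 427.8, -296.9]), 32.9, np.float64(34.7))
```

arm_command(
  travel=[
    [-0.1, -0.1, 0],
    [-0.235, -0.18, -0.15],
    [-0.235, -0.18, -0.35],
    [-0.235, -0.18, -0.55],
    [-0.235, -0.18, -0.7],
    [-0.235, -0.18, -0.8],
    [-0.235, -0.18, -0.85],
    [-0.235, -0.18, -0.87],
    [-0.235, -0.18, -0.87],
    [-0.235, -0.18, -0.87],
  ],
  delta_rot=[
    [0, 0, 0],
    [0, 0, 0],
    [0, 0, 0],
    [0, 0, 0],
    [0, 0, 0],
    [0, 0, 0],
    [0, 0, 0],
    [0, 0, 0],
    [0, 0, 0],
    [0, 0, 0],
  ],
)

```text
time: 41.32
eef_pos: [0.407, -0.2184, 0.0161]
ee_rot: [3.138, 0.132, 0.001]
contact_force: [-0.1, 0.4, -0.4]
width: 0.0596
```

arm_command(
  travel=[
    [0, 0, 0],
    [0, 0, 0],
    [0, 0, 0],
    [0, 0, 0],
    [0, 0, 0],
    [0, 0, 0],
  ],
  delta_rot=[
    [0, 0, 0],
    [0, 0, 0],
    [0, 0, 0],
    [0, 0, 0],
    [0, 0, 0],
    [0, 0, 0],
  ],
  fingers=1,
  grip_force=80,
)

```text
time: 41.82
eef_pos: [0.407, -0.2182, 0.0168]
ee_rot: [-3.139, -0.132, -0.003]
contact_force: [-3.9, 1.0, 10.8]
width: 0.0373
```

arm_command(
  travel=[
    [0, 0, 0.1],
    [0, 0, 0.2],
    [0, 0, 0.4],
    [0, 0, 0.6],
    [0, 0, 0.8],
    [0, 0, 1],
    [0, 0, 1],
    [0, 0, 1],
  ],
  delta_rot=[
    [0, 0, 0],
    [0, 0, 0],
    [0, 0, 0],
    [0, 0, 0],
    [0, 0, 0],
    [0, 0, 0],
    [0, 0, 0],
    [0, 0, 0],
  ],
)

```text
time: 42.48
eef_pos: [0.4072, -0.2182, 0.1671]
ee_rot: [-3.139, -0.133, -0.007]
contact_force: [-0.5, -0.2, -2.1]
width: 0.037
```

```bash
python3 - <<'E'
from meas import *
st(); held()
E
```

```text
42.48 [ 0.4072 -0.2182  0.1671] yaw -355.1546895057819 [-3.1387 -0.1328 -0.0068] F [-0.4534 -0.1895 -2.11  ] w 0.03702764265304831 q [-0.2651 -0.0404  0.6575  2.0183  0.025   1.1515  0.4665]
top z -17.25 n 5294 slopes deg [ 0.0881 -0.5886] x [-28.8515  28.8256] y [-19.7536  18.1022]
circle tool (-0.11276531219482422, -7.431992053985596) 31.956037521362305 world [ 406.3644 -210.802   184.3521]
```

arm_command(
  travel=[
    [0.05, 0.15, 0.15],
    [0.1, 0.35, 0.15],
    [0.17, 0.6, 0.15],
    [0.23, 0.8, 0.15],
    [0.278, 0.97, 0.15],
    [0.278, 0.97, 0.15],
    [0.278, 0.97, 0.15],
  ],
  delta_rot=[
    [0, 0, 0],
    [0, 0, 0],
    [0, 0, 0],
    [0, 0, 0],
    [0, 0, 0],
    [0, 0, 0],
    [0, 0, 0],
  ],
)

```text
time: 43.12
eef_pos: [0.4471, -0.0712, 0.1863]
ee_rot: [3.138, 0.137, -0.005]
contact_force: [-0.0, -0.2, -2.4]
width: 0.0373
```

arm_command(
  travel=[
    [0.05, 0.15, 0],
    [0.1, 0.35, 0],
    [0.17, 0.6, 0],
    [0.23, 0.8, 0],
    [0.278, 0.97, 0],
    [0.278, 0.97, 0],
    [0.278, 0.97, 0],
    [0.278, 0.97, 0],
  ],
  delta_rot=[
    [0, 0, 0],
    [0, 0, 0],
    [0, 0, 0],
    [0, 0, 0],
    [0, 0, 0],
    [0, 0, 0],
    [0, 0, 0],
    [0, 0, 0],
  ],
)

```text
time: 43.78
eef_pos: [0.4891, 0.0712, 0.187]
ee_rot: [3.138, 0.13, -0.003]
contact_force: [0.3, -0.7, -1.6]
width: 0.0375
```

```bash
python3 - <<'E'
from meas import *
st(); held()
E
```

```text
43.78 [0.4891 0.0712 0.187 ] yaw 4.733999108184131 [ 3.1378  0.1297 -0.0028] F [ 0.2513 -0.7335 -1.5847] w 0.037494650417565244 q [-0.5542  0.0394  0.3293  1.9079 -0.0128  1.1984 -0.1378]
top z -17.25 n 5269 slopes deg [ 0.1453 -0.6645] x [-29.0422  28.2443] y [-19.6139  18.2338]
circle tool (-0.34572529792785645, -7.56764030456543) 31.684751510620117 world [488.1242  78.7305 204.2652]
```

arm_command(
  travel=[
    [0.009, 0.018, -0.15],
    [0.009, 0.018, -0.4],
    [0.009, 0.018, -0.6],
    [0.009, 0.018, -0.75],
    [0.009, 0.018, -0.82],
    [0.009, 0.018, -0.85],
    [0.009, 0.018, -0.85],
    [0.009, 0.018, -0.85],
  ],
  delta_rot=[
    [0, 0, 0],
    [0, 0, 0],
    [0, 0, 0],
    [0, 0, 0],
    [0, 0, 0],
    [0, 0, 0],
    [0, 0, 0],
    [0, 0, 0],
  ],
)

```text
time: 44.5
eef_pos: [0.4917, 0.0754, 0.0616]
ee_rot: [-3.139, -0.131, -0.002]
contact_force: [0.2, 0.6, -2.2]
width: 0.0371
```

arm_command(
  travel=[
    [-0.008, -0.01, -0.04],
    [-0.008, -0.01, -0.09],
    [-0.008, -0.01, -0.13],
    [-0.008, -0.01, -0.15],
    [-0.008, -0.01, -0.165],
    [-0.008, -0.01, -0.175],
    [-0.008, -0.01, -0.185],
    [-0.008, -0.01, -0.185],
  ],
  delta_rot=[
    [0, 0, 0],
    [0, 0, 0],
    [0, 0, 0],
    [0, 0, 0],
    [0, 0, 0],
    [0, 0, 0],
    [0, 0, 0],
    [0, 0, 0],
  ],
)

```text
time: 45.17
eef_pos: [0.4895, 0.0742, 0.0338]
ee_rot: [-3.138, -0.132, 0.002]
contact_force: [-8.6, -2.0, 16.7]
width: 0.0369
```

arm_command(
  travel=[
    [0, 0, 0.005],
    [0, 0, 0.005],
    [0, 0, 0.005],
    [0, 0, 0.1],
    [0, 0, 0.3],
    [0, 0, 0.6],
    [0, 0, 0.9],
    [0, 0, 1],
    [0, 0, 1],
  ],
  delta_rot=[
    [0, 0, 0],
    [0, 0, 0],
    [0, 0, 0],
    [0, 0, 0],
    [0, 0, 0],
    [0, 0, 0],
    [0, 0, 0],
    [0, 0, 0],
    [0, 0, 0],
  ],
  fingers=-0.4,
)

```text
time: 45.92
eef_pos: [0.4926, 0.0748, 0.1883]
ee_rot: [-3.136, -0.132, -0.013]
contact_force: [1.0, 0.7, 0.1]
width: 0.0599
```

```bash
python3 - <<'E'
from meas import *
st(); im,P=cloud("wrist"); incase(P,((.024,.033),(.045,.07))); cv2.imwrite("pics/w15.png",im)
E
```

```text
45.92 [0.4926 0.0748 0.1883] yaw -355.18059400832095 [-3.136  -0.132  -0.0131] F [1.0178 0.6611 0.0903] w 0.05989803871374564 q [-0.5609  0.0388  0.332   1.9059 -0.0149  1.1903 -0.1396]
(0.024, 0.033) 1761 c [ -0.7 -57.9] r 33.5 z [26.3 27.6 28.9]
(0.045, 0.07) 1407 c [ -0.5 -58. ] r 20.5 z [49.7 51.4 52.6]
```

arm_command(
  travel=[
    [0.05, -0.15, 0],
    [0.12, -0.35, 0],
    [0.2, -0.6, 0],
    [0.28, -0.8, 0],
    [0.33, -0.88, 0],
    [0.33, -0.88, 0],
  ],
  delta_rot=[
    [0, 0, 0],
    [0, 0, 0],
    [0, 0, 0],
    [0, 0, 0],
    [0, 0, 0],
    [0, 0, 0],
  ],
)

```text
time: 46.47
eef_pos: [0.5394, -0.0619, 0.1813]
ee_rot: [3.137, 0.124, -0.002]
contact_force: [-1.1, 0.8, 0.7]
width: 0.0599
```

arm_command(
  travel=[
    [0.05, -0.15, 0],
    [0.12, -0.35, 0],
    [0.2, -0.6, 0],
    [0.28, -0.8, 0],
    [0.33, -0.88, 0],
    [0.33, -0.88, 0],
  ],
  delta_rot=[
    [0, 0, 0],
    [0, 0, 0],
    [0, 0, 0],
    [0, 0, 0],
    [0, 0, 0],
    [0, 0, 0],
  ],
)

```text
time: 46.97
eef_pos: [0.5885, -0.1929, 0.1811]
ee_rot: [3.137, 0.126, -0.003]
contact_force: [-1.6, 0.5, -0.1]
width: 0.0599
```

arm_command(
  travel=[
    [0.05, -0.15, 0],
    [0.12, -0.35, 0],
    [0.2, -0.6, 0],
    [0.28, -0.8, 0],
    [0.33, -0.88, -0.1],
    [0.33, -0.88, -0.25],
    [0.33, -0.88, -0.25],
  ],
  delta_rot=[
    [0, 0, 0],
    [0, 0, 0],
    [0, 0, 0],
    [0, 0, 0],
    [0, 0, 0],
    [0, 0, 0],
    [0, 0, 0],
  ],
)

```text
time: 47.55
eef_pos: [0.6361, -0.3199, 0.1392]
ee_rot: [-3.135, -0.132, 0.011]
contact_force: [-0.6, 0.3, -1.5]
width: 0.06
```

```bash
python3 - <<'E'
from meas import *
st(); im,P=cloud("wrist"); print(*plugs(P),sep="\n")
E
```

```text
47.55 [ 0.6361 -0.3199  0.1392] yaw -355.19362000385144 [-3.1351 -0.1316  0.0115] F [-0.6485  0.3307 -1.5067] w 0.05995489516843917 q [ 0.0358  0.5659  0.543   1.4161 -0.2956  1.2495  0.6891]
(array([ 543.7, -200. ]), 33.4, array([ 543.7, -200. ]), 33.1, np.float64(34.7))
(array([ 748.7, -224.9]), 29.3, array([ 767.8, -219.6]), 35.4, np.float64(35.2))
(array([ 428.2, -296.9]), 33.5, array([ 428.3, -297.1]), 33.0, np.float64(34.5))
(array([ 640.7, -322.6]), 20.5, array([ 641. , -322.4]), 20.0, np.float64(34.5))
```

arm_command(
  travel=[
    [0.015, -0.01, -0.05],
    [0.015, -0.01, -0.25],
    [0.015, -0.01, -0.45],
    [0.015, -0.01, -0.6],
    [0.015, -0.01, -0.65],
    [0.015, -0.01, -0.65],
  ],
  delta_rot=[
    [0, 0, 0],
    [0, 0, 0],
    [0, 0, 0],
    [0, 0, 0],
    [0, 0, 0],
    [0, 0, 0],
  ],
)

```text
time: 48.1
eef_pos: [0.64, -0.3216, 0.0463]
ee_rot: [-3.137, -0.134, 0.004]
contact_force: [-1.2, 0.8, 0.6]
width: 0.0596
```

arm_command(
  travel=[
    [0.005, -0.006, -0.08],
    [0.005, -0.006, -0.15],
    [0.005, -0.006, -0.19],
    [0.005, -0.006, -0.2],
    [0.005, -0.006, -0.2],
    [0.005, -0.006, -0.2],
  ],
  delta_rot=[
    [0, 0, 0],
    [0, 0, 0],
    [0, 0, 0],
    [0, 0, 0],
    [0, 0, 0],
    [0, 0, 0],
  ],
)

```text
time: 48.6
eef_pos: [0.6413, -0.3245, 0.0181]
ee_rot: [3.139, 0.132, 0.001]
contact_force: [-0.3, 1.1, 0.5]
width: 0.0596
```

arm_command(
  travel=[
    [0, 0, 0],
    [0, 0, 0],
    [0, 0, 0],
    [0, 0, 0],
    [0, 0, 0],
    [0, 0, 0],
  ],
  delta_rot=[
    [0, 0, 0],
    [0, 0, 0],
    [0, 0, 0],
    [0, 0, 0],
    [0, 0, 0],
    [0, 0, 0],
  ],
  fingers=1,
)

```text
time: 49.1
eef_pos: [0.6416, -0.3246, 0.0189]
ee_rot: [3.138, 0.132, 0.002]
contact_force: [-0.7, 0.5, 5.4]
width: 0.0366
```

arm_command(
  travel=[
    [0, 0, 0.1],
    [0, 0, 0.2],
    [0, 0, 0.4],
    [0, 0, 0.6],
    [0, 0, 0.8],
    [0, 0, 1],
    [0, 0, 1],
    [0, 0, 1],
  ],
  delta_rot=[
    [0, 0, 0],
    [0, 0, 0],
    [0, 0, 0],
    [0, 0, 0],
    [0, 0, 0],
    [0, 0, 0],
    [0, 0, 0],
    [0, 0, 0],
  ],
)

```text
time: 49.77
eef_pos: [0.6422, -0.3252, 0.1716]
ee_rot: [3.137, 0.132, 0.008]
contact_force: [0.7, 0.5, -2.4]
width: 0.0369
```

```bash
python3 - <<'E'
from meas import *
st(); held()
E
```

```text
49.77 [ 0.6422 -0.3252  0.1716] yaw 4.81568600885276 [3.1366 0.1319 0.0076] F [ 0.7365  0.4573 -2.4324] w 0.036907978655597196 q [ 0.0375  0.5502  0.5533  1.3712 -0.2903  1.2953  0.6858]
top z -15.75 n 5181 slopes deg [-0.0989 -0.4949] x [-29.4439  28.9298] y [-21.4605  16.0699]
circle tool (-0.195220947265625, -7.2947540283203125) 32.02576446533203 world [ 641.3391 -317.8816  187.2921]
```

arm_command(
  travel=[
    [0, 0.15, 0.12],
    [-0.03, 0.35, 0.12],
    [-0.05, 0.6, 0.12],
    [-0.07, 0.8, 0.12],
    [-0.085, 0.9, 0.12],
    [-0.085, 0.9, 0.12],
  ],
  delta_rot=[
    [0, 0, 0],
    [0, 0, 0],
    [0, 0, 0],
    [0, 0, 0],
    [0, 0, 0],
    [0, 0, 0],
  ],
)

```text
time: 50.32
eef_pos: [0.6283, -0.1831, 0.1842]
ee_rot: [-3.135, -0.142, 0.004]
contact_force: [0.8, 1.0, -1.5]
width: 0.0369
```

arm_command(
  travel=[
    [0, 0.15, 0],
    [-0.03, 0.35, 0],
    [-0.05, 0.6, 0],
    [-0.07, 0.8, 0],
    [-0.085, 0.9, 0],
    [-0.085, 0.9, 0],
  ],
  delta_rot=[
    [0, 0, 0],
    [0, 0, 0],
    [0, 0, 0],
    [0, 0, 0],
    [0, 0, 0],
    [0, 0, 0],
  ],
)

```text
time: 50.82
eef_pos: [0.615, -0.0493, 0.1844]
ee_rot: [-3.136, -0.141, 0.004]
contact_force: [1.1, 0.1, -1.7]
width: 0.037
```

arm_command(
  travel=[
    [0, 0.15, 0],
    [-0.03, 0.35, 0],
    [-0.05, 0.6, 0],
    [-0.07, 0.8, 0],
    [-0.085, 0.9, 0],
    [-0.085, 0.9, 0],
    [-0.085, 0.9, 0],
    [-0.085, 0.9, 0],
  ],
  delta_rot=[
    [0, 0, 0],
    [0, 0, 0],
    [0, 0, 0],
    [0, 0, 0],
    [0, 0, 0],
    [0, 0, 0],
    [0, 0, 0],
    [0, 0, 0],
  ],
)

```text
time: 51.48
eef_pos: [0.603, 0.0785, 0.1852]
ee_rot: [3.138, 0.129, -0.001]
contact_force: [-0.9, 0.1, -2.2]
width: 0.0372
```

```bash
python3 - <<'E'
from meas import *
st(); held()
E
```

```text
51.48 [0.603  0.0785 0.1852] yaw 4.706319626098314 [ 3.1376  0.1289 -0.0014] F [-0.9358  0.0841 -2.2368] w 0.037152729633967534 q [-0.5671  0.2901  0.4435  1.6515 -0.1292  1.2304 -0.0144]
top z -15.75 n 5180 slopes deg [ 0.0302 -0.5659] x [-29.4046  27.6529] y [-21.4971  16.0689]
circle tool (-0.3045969009399414, -7.090912818908691) 32.01459884643555 world [602.0943  85.5967 200.9244]
```

arm_command(
  travel=[
    [0.003, 0.01, -0.15],
    [0.003, 0.01, -0.4],
    [0.003, 0.01, -0.6],
    [0.003, 0.01, -0.75],
    [0.003, 0.01, -0.82],
    [0.003, 0.01, -0.82],
    [0.003, 0.01, -0.82],
  ],
  delta_rot=[
    [0, 0, 0],
    [0, 0, 0],
    [0, 0, 0],
    [0, 0, 0],
    [0, 0, 0],
    [0, 0, 0],
    [0, 0, 0],
  ],
)

```text
time: 52.12
eef_pos: [0.6038, 0.0812, 0.0633]
ee_rot: [3.138, 0.13, 0.0]
contact_force: [0.6, -0.6, -0.9]
width: 0.0366
```

Right on target; lowering from 63 to about 35 mm.

arm_command(
  travel=[
    [0, 0, -0.05],
    [0, 0, -0.1],
    [0, 0, -0.14],
    [0, 0, -0.16],
    [0, 0, -0.175],
    [0, 0, -0.185],
    [0, 0, -0.185],
  ],
  delta_rot=[
    [0, 0, 0],
    [0, 0, 0],
    [0, 0, 0],
    [0, 0, 0],
    [0, 0, 0],
    [0, 0, 0],
    [0, 0, 0],
  ],
)

```text
time: 52.7
eef_pos: [0.6033, 0.0823, 0.0358]
ee_rot: [-3.138, -0.132, 0.001]
contact_force: [-3.8, -2.0, 7.5]
width: 0.0367
```

arm_command(
  travel=[
    [0, 0, 0],
    [0, 0, 0],
    [0, 0, 0],
    [0, 0, 0.1],
    [0, 0, 0.3],
    [0, 0, 0.6],
    [0, 0, 0.9],
    [0, 0, 1],
    [0, 0, 1],
  ],
  delta_rot=[
    [0, 0, 0],
    [0, 0, 0],
    [0, 0, 0],
    [0, 0, 0],
    [0, 0, 0],
    [0, 0, 0],
    [0, 0, 0],
    [0, 0, 0],
    [0, 0, 0],
  ],
  fingers=-0.4,
)

```text
time: 53.45
eef_pos: [0.6064, 0.0825, 0.1913]
ee_rot: [-3.137, -0.132, -0.014]
contact_force: [1.3, -0.1, 1.1]
width: 0.06
```

```bash
python3 - <<'E'
from meas import *
st(); im,P=cloud("wrist"); incase(P,((.024,.033),(.045,.07))); cv2.imwrite("pics/w16.png",im)
E
```

```text
53.45 [0.6064 0.0825 0.1913] yaw -355.19116569754556 [-3.1365 -0.1317 -0.0143] F [ 1.3037 -0.1364  1.1268] w 0.05996564876817492 q [-0.5727  0.2861  0.4452  1.6434 -0.1307  1.232  -0.0169]
(0.024, 0.033) 1743 c [-1.  56.1] r 33.6 z [26.3 27.6 28.9]
(0.024, 0.033) 1406 c [ -0.4 -58. ] r 33.8 z [26.1 27.5 28.9]
(0.045, 0.07) 1377 c [-1.1 56. ] r 20.4 z [49.8 51.5 52.7]
(0.045, 0.07) 1179 c [ -0.8 -57.9] r 20.6 z [48.7 51.3 52.6]
```

arm_command(
  travel=[
    [-0.03, -0.15, 0],
    [-0.07, -0.35, 0],
    [-0.12, -0.6, 0],
    [-0.17, -0.8, 0],
    [-0.21, -0.94, 0],
    [-0.21, -0.94, 0],
    [-0.21, -0.94, 0],
    [-0.21, -0.94, 0],
  ],
  delta_rot=[
    [0, 0, 0.15],
    [0, 0, 0.3],
    [0, 0, 0.45],
    [0, 0, 0.6],
    [0, 0, 0.75],
    [0, 0, 0.9],
    [0, 0, 1],
    [0, 0, 1],
  ],
  fingers=-1,
)

```text
time: 54.17
eef_pos: [0.5712, -0.0592, 0.1839]
ee_rot: [-2.847, -1.327, 0.002]
contact_force: [0.3, -0.6, -0.6]
width: 0.0856
```

arm_command(
  travel=[
    [-0.03, -0.15, 0],
    [-0.07, -0.35, -0.1],
    [-0.12, -0.6, -0.2],
    [-0.17, -0.8, -0.4],
    [-0.21, -0.94, -0.5],
    [-0.21, -0.94, -0.6],
    [-0.21, -0.94, -0.6],
    [-0.21, -0.94, -0.6],
  ],
  delta_rot=[
    [0, 0, 0],
    [0, 0, 0],
    [0, 0, 0],
    [0, 0, 0],
    [0, 0, 0],
    [0, 0, 0],
    [0, 0, 0],
    [0, 0, 0],
  ],
)

```text
time: 54.83
eef_pos: [0.5399, -0.1988, 0.094]
ee_rot: [-2.849, -1.321, 0.003]
contact_force: [0.7, -0.2, 0.8]
width: 0.0854
```

```bash
python3 - <<'E'
from meas import *
st(); im,P=cloud("wrist"); print(*plugs(P),sep="\n")
E
```

```text
54.83 [ 0.5399 -0.1988  0.094 ] yaw -310.2539645001871 [-2.8488 -1.3207  0.003 ] F [ 0.6792 -0.2386  0.7725] w 0.08541319278699852 q [-0.1306  0.3175  0.4829  1.8281 -0.1687  1.039   1.2863]
(array([ 428.1, -297.2]), 33.6, array([ 427.9, -297. ]), 33.1, np.float64(34.6))
(array([ 543.2, -200.1]), 33.6, array([ 543.3, -200. ]), 33.1, np.float64(34.8))
(array([ 754.1, -189.9]), 15.2, array([ 764.2, -210.5]), 27.3, np.float64(35.6))
```

arm_command(
  travel=[
    [0.015, -0.004, -0.1],
    [0.015, -0.004, -0.25],
    [0.015, -0.004, -0.4],
    [0.015, -0.004, -0.5],
    [0.015, -0.004, -0.54],
    [0.015, -0.004, -0.555],
    [0.015, -0.004, -0.555],
    [0.015, -0.004, -0.555],
  ],
  delta_rot=[
    [0, 0, 0],
    [0, 0, 0],
    [0, 0, 0],
    [0, 0, 0],
    [0, 0, 0],
    [0, 0, 0],
    [0, 0, 0],
    [0, 0, 0],
  ],
)

```text
time: 55.55
eef_pos: [0.5437, -0.2002, 0.013]
ee_rot: [2.848, 1.324, 0.003]
contact_force: [-0.7, -1.0, 0.8]
width: 0.0854
```

arm_command(
  travel=[
    [0, 0, 0],
    [0, 0, 0],
    [0, 0, 0],
    [0, 0, 0],
    [0, 0, 0],
    [0, 0, 0],
  ],
  delta_rot=[
    [0, 0, 0],
    [0, 0, 0],
    [0, 0, 0],
    [0, 0, 0],
    [0, 0, 0],
    [0, 0, 0],
  ],
  fingers=1,
)

```text
time: 56.05
eef_pos: [0.5436, -0.2004, 0.0137]
ee_rot: [2.849, 1.323, 0.003]
contact_force: [-4.6, 2.6, 13.6]
width: 0.0624
```

arm_command(
  travel=[
    [0, 0, 0.1],
    [0, 0, 0.2],
    [0, 0, 0.4],
    [0, 0, 0.6],
    [0, 0, 0.8],
    [0, 0, 1],
    [0, 0, 1],
    [0, 0, 1],
  ],
  delta_rot=[
    [0, 0, 0],
    [0, 0, 0],
    [0, 0, 0],
    [0, 0, 0],
    [0, 0, 0],
    [0, 0, 0],
    [0, 0, 0],
    [0, 0, 0],
  ],
)

```text
time: 56.72
eef_pos: [0.5436, -0.2006, 0.1637]
ee_rot: [2.848, 1.323, 0.005]
contact_force: [0.1, -0.6, -3.5]
width: 0.0629
```

```bash
python3 - <<'E'
from meas import *
st(); held()
E
```

```text
56.72 [ 0.5436 -0.2006  0.1637] yaw 49.82400887036793 [2.8476 1.3225 0.0052] F [ 0.0611 -0.5724 -3.4744] w 0.06289946643719709 q [-0.1513  0.2481  0.5027  1.7538 -0.13    1.1687  1.2586]
top z -20.25 n 14300 slopes deg [-0.1035 -0.1825] x [-31.1431  31.4545] y [-32.5154  30.1363]
circle tool (0.0257120318710804, -3.594053030014038) 36.813655853271484 world [ 540.7885 -198.3013  183.9315]
```

arm_command(
  travel=[
    [0, 0.15, 0.17],
    [0, 0.35, 0.17],
    [0, 0.6, 0.17],
    [0, 0.8, 0.17],
    [0.009, 0.93, 0.17],
    [0.009, 0.93, 0.17],
  ],
  delta_rot=[
    [0, 0, 0],
    [0, 0, 0],
    [0, 0, 0],
    [0, 0, 0],
    [0, 0, 0],
    [0, 0, 0],
  ],
)

```text
time: 57.27
eef_pos: [0.5433, -0.0549, 0.1853]
ee_rot: [-2.842, -1.332, 0.003]
contact_force: [0.0, 0.5, -2.7]
width: 0.0625
```

arm_command(
  travel=[
    [0, 0.15, 0],
    [0, 0.35, 0],
    [0, 0.6, 0],
    [0, 0.8, 0],
    [0.009, 0.93, 0],
    [0.009, 0.93, 0],
    [0.009, 0.93, 0],
    [0.009, 0.93, 0],
  ],
  delta_rot=[
    [0, 0, 0],
    [0, 0, 0],
    [0, 0, 0],
    [0, 0, 0],
    [0, 0, 0],
    [0, 0, 0],
    [0, 0, 0],
    [0, 0, 0],
  ],
)

```text
time: 57.93
eef_pos: [0.5448, 0.0773, 0.1861]
ee_rot: [2.85, 1.322, -0.004]
contact_force: [0.7, -0.5, -1.5]
width: 0.0627
```

arm_command(
  travel=[
    [0, 0, -0.15],
    [0, 0, -0.35],
    [0, 0, -0.5],
    [0, 0, -0.65],
    [0, 0, -0.68],
    [0, 0, -0.68],
    [0, 0, -0.68],
  ],
  delta_rot=[
    [0, 0, 0],
    [0, 0, 0],
    [0, 0, 0],
    [0, 0, 0],
    [0, 0, 0],
    [0, 0, 0],
    [0, 0, 0],
  ],
)

```text
time: 58.52
eef_pos: [0.5458, 0.0777, 0.0859]
ee_rot: [2.85, 1.321, 0.0]
contact_force: [0.2, -0.3, -0.6]
width: 0.0622
```

```bash
python3 - <<'E'
from meas import *
st(); held()
E
```

```text
58.52 [0.5458 0.0777 0.0859] yaw 49.74876161044866 [2.8498 1.3213 0.0004] F [ 0.2088 -0.2767 -0.6127] w 0.062174583167379095 q [-0.4887  0.2634  0.3061  1.8881 -0.0927  1.0035  0.7257]
top z -20.25 n 14294 slopes deg [-0.0747 -0.1965] x [-31.0675  31.3897] y [-32.4796  30.3229]
circle tool (-0.07519366592168808, -3.437194347381592) 36.77562713623047 world [543.1193  79.9105 106.1976]
```

arm_command(
  travel=[
    [0.002, 0.007, -0.1],
    [0.002, 0.007, -0.2],
    [0.002, 0.007, -0.27],
    [0.002, 0.007, -0.31],
    [0.002, 0.007, -0.33],
    [0.002, 0.007, -0.345],
    [0.002, 0.007, -0.36],
    [0.002, 0.007, -0.368],
    [0.002, 0.007, -0.368],
  ],
  delta_rot=[
    [0, 0, 0],
    [0, 0, 0],
    [0, 0, 0],
    [0, 0, 0],
    [0, 0, 0],
    [0, 0, 0],
    [0, 0, 0],
    [0, 0, 0],
    [0, 0, 0],
  ],
)

```text
time: 59.32
eef_pos: [0.5461, 0.0798, 0.0308]
ee_rot: [2.849, 1.323, 0.001]
contact_force: [-1.4, -0.3, 3.0]
width: 0.0623
```

arm_command(
  travel=[
    [0, 0, -0.002],
    [0, 0, -0.002],
    [0, 0, -0.002],
    [0, 0, 0.03],
    [0, 0, 0.1],
    [0, 0, 0.3],
    [0, 0, 0.6],
    [0, 0, 0.9],
    [0, 0, 1],
    [0, 0, 1],
  ],
  delta_rot=[
    [0, 0, 0],
    [0, 0, 0],
    [0, 0, 0],
    [0, 0, 0],
    [0, 0, 0],
    [0, 0, 0],
    [0, 0, 0],
    [0, 0, 0],
    [0, 0, 0],
    [0, 0, 0],
  ],
  fingers=-0.8,
)

```text
time: 60.15
eef_pos: [0.5487, 0.0801, 0.1871]
ee_rot: [2.848, 1.322, 0.016]
contact_force: [1.1, 0.2, 0.2]
width: 0.077
```

```bash
python3 - <<'E'
from meas import *
st(); im,P=cloud("wrist"); incase(P,((.024,.033),(.045,.053),(.053,.09))); cv2.imwrite("pics/w17.png",im)
E
```

```text
60.15 [0.5487 0.0801 0.1871] yaw 49.80257625937674 [2.8484 1.3223 0.0155] F [1.0505 0.2245 0.1931] w 0.07696455790154395 q [-0.5097  0.1603  0.318   1.7824 -0.0549  1.1974  0.6932]
(0.024, 0.033) 1715 c [ -0.5 -57.9] r 33.3 z [26.3 27.6 29. ]
(0.024, 0.033) 1104 c [-1.  56.3] r 33.5 z [26.4 27.8 29.2]
(0.045, 0.053) 1432 c [ -0.5 -58.3] r 20.4 z [49.8 51.5 52.6]
(0.045, 0.053) 3615 c [-1.5 -1.1] r 33.4 z [50.6 51.8 52.8]
(0.045, 0.053) 1215 c [-1.3 55.7] r 20.4 z [49.6 51.5 52.6]
```

View pics/w17.png

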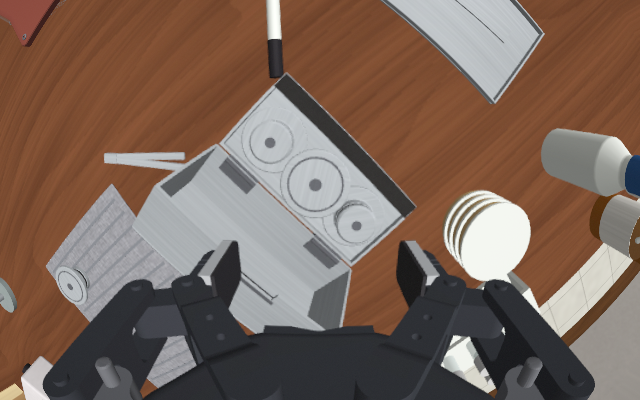

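arm_command(
  travel=[
    [-0.03, -0.15, 0],
    [-0.07, -0.35, 0],
    [-0.16, -0.55, 0],
    [-0.22, -0.7, 0],
    [-0.268, -0.838, 0],
    [-0.268, -0.838, 0],
    [-0.268, -0.838, 0],
    [-0.268, -0.838, 0],
  ],
  delta_rot=[
    [0, 0, -0.15],
    [0, 0, -0.3],
    [0, 0, -0.45],
    [0, 0, -0.6],
    [0, 0, -0.75],
    [0, 0, -0.9],
    [0, 0, -1],
    [0, 0, -1],
  ],
  fingers=-1,
)

```text
time: 60.87
eef_pos: [0.5048, -0.0464, 0.1797]
ee_rot: [-3.139, -0.125, 0.001]
contact_force: [-0.2, 0.2, -0.3]
width: 0.0855
```

arm_command(
  travel=[
    [-0.03, -0.15, 0],
    [-0.07, -0.35, 0],
    [-0.16, -0.55, 0],
    [-0.22, -0.7, 0],
    [-0.268, -0.838, 0],
    [-0.268, -0.838, 0],
  ],
  delta_rot=[
    [0, 0, 0],
    [0, 0, 0],
    [0, 0, 0],
    [0, 0, 0],
    [0, 0, 0],
    [0, 0, 0],
  ],
)

```text
time: 61.37
eef_pos: [0.4632, -0.1759, 0.1799]
ee_rot: [3.138, 0.129, -0.001]
contact_force: [-0.4, -0.4, -0.4]
width: 0.0855
```

arm_command(
  travel=[
    [-0.03, -0.15, 0],
    [-0.07, -0.35, -0.1],
    [-0.16, -0.55, -0.2],
    [-0.22, -0.7, -0.4],
    [-0.268, -0.838, -0.6],
    [-0.268, -0.838, -0.6],
    [-0.268, -0.838, -0.6],
    [-0.268, -0.838, -0.6],
  ],
  delta_rot=[
    [0, 0, 0],
    [0, 0, 0],
    [0, 0, 0],
    [0, 0, 0],
    [0, 0, 0],
    [0, 0, 0],
    [0, 0, 0],
    [0, 0, 0],
  ],
)

```text
time: 62.03
eef_pos: [0.4256, -0.2966, 0.0902]
ee_rot: [-3.138, -0.136, 0.001]
contact_force: [0.6, -0.0, 0.5]
width: 0.0856
```

```bash
python3 - <<'E'
from meas import *
st(); im,P=cloud("wrist"); print(*plugs(P),sep="\n")
E
```

```text
62.03 [ 0.4256 -0.2966  0.0902] yaw -355.0415556904145 [-3.1384 -0.1359  0.0006] F [ 0.5793 -0.0349  0.5229] w 0.08556441232282053 q [-0.0821  0.2229  0.6807  1.9741 -0.166   0.9999  0.7633]
(array([ 759.4, -221.1]), 34.6, array([ 765.9, -219.6]), 35.3, np.float64(35.3))
(array([ 427.5, -297.5]), 33.4, array([ 427.6, -297.4]), 33.1, np.float64(34.8))
```

arm_command(
  travel=[
    [0.008, -0.003, -0.1],
    [0.008, -0.003, -0.25],
    [0.008, -0.003, -0.4],
    [0.008, -0.003, -0.48],
    [0.008, -0.003, -0.515],
    [0.008, -0.003, -0.525],
    [0.008, -0.003, -0.525],
    [0.008, -0.003, -0.525],
  ],
  delta_rot=[
    [0, 0, 0],
    [0, 0, 0],
    [0, 0, 0],
    [0, 0, 0],
    [0, 0, 0],
    [0, 0, 0],
    [0, 0, 0],
    [0, 0, 0],
  ],
)

```text
time: 62.75
eef_pos: [0.4271, -0.2981, 0.0124]
ee_rot: [3.138, 0.133, 0.002]
contact_force: [0.4, 1.0, 0.1]
width: 0.0857
```

arm_command(
  travel=[
    [0, 0, 0],
    [0, 0, 0],
    [0, 0, 0],
    [0, 0, 0],
    [0, 0, 0],
    [0, 0, 0],
  ],
  delta_rot=[
    [0, 0, 0],
    [0, 0, 0],
    [0, 0, 0],
    [0, 0, 0],
    [0, 0, 0],
    [0, 0, 0],
  ],
  fingers=1,
)

```text
time: 63.25
eef_pos: [0.427, -0.2981, 0.013]
ee_rot: [-3.139, -0.132, -0.003]
contact_force: [-3.9, 3.5, 17.1]
width: 0.0628
```

arm_command(
  travel=[
    [0, 0, 0.1],
    [0, 0, 0.2],
    [0, 0, 0.4],
    [0, 0, 0.6],
    [0, 0, 0.8],
    [0, 0, 1],
    [0, 0, 1],
    [0, 0, 1],
  ],
  delta_rot=[
    [0, 0, 0],
    [0, 0, 0],
    [0, 0, 0],
    [0, 0, 0],
    [0, 0, 0],
    [0, 0, 0],
    [0, 0, 0],
    [0, 0, 0],
  ],
)

```text
time: 63.92
eef_pos: [0.4271, -0.2981, 0.1628]
ee_rot: [3.138, 0.133, 0.006]
contact_force: [0.1, -0.2, -3.0]
width: 0.0626
```

```bash
python3 - <<'E'
from meas import *
st(); held()
E
```

```text
63.92 [ 0.4271 -0.2981  0.1628] yaw 4.841178356814656 [3.1382 0.1327 0.0055] F [ 0.0803 -0.161  -3.0159] w 0.06262687826209029 q [-0.1238  0.1271  0.7063  1.8978 -0.0921  1.1453  0.7009]
top z -21.75 n 14454 slopes deg [ 0.1235 -0.1024] x [-31.6589  31.1078] y [-32.581   30.0019]
circle tool (0.006997068412601948, -3.614745855331421) 36.81521224975586 world [ 426.7214 -294.5286  184.5079]
```

arm_command(
  travel=[
    [0.03, 0.15, 0.17],
    [0.06, 0.35, 0.17],
    [0.09, 0.55, 0.17],
    [0.12, 0.75, 0.17],
    [0.139, 0.827, 0.17],
    [0.139, 0.827, 0.17],
  ],
  delta_rot=[
    [0, 0, 0],
    [0, 0, 0],
    [0, 0, 0],
    [0, 0, 0],
    [0, 0, 0],
    [0, 0, 0],
  ],
)

```text
time: 64.47
eef_pos: [0.4469, -0.1698, 0.185]
ee_rot: [-3.137, -0.141, 0.004]
contact_force: [0.5, 0.3, -2.5]
width: 0.0624
```

arm_command(
  travel=[
    [0.03, 0.15, 0],
    [0.06, 0.35, 0],
    [0.09, 0.55, 0],
    [0.12, 0.75, 0],
    [0.139, 0.827, 0],
    [0.139, 0.827, 0],
  ],
  delta_rot=[
    [0, 0, 0],
    [0, 0, 0],
    [0, 0, 0],
    [0, 0, 0],
    [0, 0, 0],
    [0, 0, 0],
  ],
)

```text
time: 64.97
eef_pos: [0.4677, -0.0471, 0.1853]
ee_rot: [-3.138, -0.139, 0.004]
contact_force: [-0.2, -0.6, -1.9]
width: 0.0623
```

arm_command(
  travel=[
    [0.03, 0.15, 0],
    [0.06, 0.35, 0],
    [0.09, 0.55, 0],
    [0.12, 0.75, 0],
    [0.139, 0.827, 0],
    [0.139, 0.827, 0],
    [0.139, 0.827, 0],
    [0.139, 0.827, 0],
  ],
  delta_rot=[
    [0, 0, 0],
    [0, 0, 0],
    [0, 0, 0],
    [0, 0, 0],
    [0, 0, 0],
    [0, 0, 0],
    [0, 0, 0],
    [0, 0, 0],
  ],
)

```text
time: 65.63
eef_pos: [0.4886, 0.0721, 0.1861]
ee_rot: [3.138, 0.129, -0.002]
contact_force: [1.0, -0.6, -1.9]
width: 0.0622
```

arm_command(
  travel=[
    [0, 0, -0.1],
    [0, 0, -0.3],
    [0, 0, -0.5],
    [0, 0, -0.6],
    [0, 0, -0.65],
    [0, 0, -0.65],
    [0, 0, -0.65],
  ],
  delta_rot=[
    [0, 0, 0],
    [0, 0, 0],
    [0, 0, 0],
    [0, 0, 0],
    [0, 0, 0],
    [0, 0, 0],
    [0, 0, 0],
  ],
)

```text
time: 66.22
eef_pos: [0.4892, 0.0734, 0.0898]
ee_rot: [3.139, 0.13, 0.0]
contact_force: [0.5, -0.5, -2.2]
width: 0.0626
```

```bash
python3 - <<'E'
from meas import *
st(); held()
E
```

```text
66.22 [0.4892 0.0734 0.0898] yaw 4.748380677914048 [3.1387 0.1301 0.0005] F [ 0.4786 -0.4728 -2.2366] w 0.06263805011376794 q [-0.5389  0.1463  0.3243  2.0162 -0.0554  0.9871 -0.1045]
top z -21.75 n 14425 slopes deg [ 0.1014 -0.0912] x [-31.6175  31.0431] y [-32.5493  30.0892]
circle tool (0.008794392459094524, -4.012101650238037) 36.713172912597656 world [488.8331  77.418  111.5743]
```

arm_command(
  travel=[
    [0.002, 0.002, -0.06],
    [0.002, 0.002, -0.12],
    [0.002, 0.002, -0.16],
    [0.002, 0.002, -0.175],
    [0.002, 0.002, -0.185],
    [0.002, 0.002, -0.192],
    [0.002, 0.002, -0.197],
    [0.002, 0.002, -0.197],
  ],
  delta_rot=[
    [0, 0, 0],
    [0, 0, 0],
    [0, 0, 0],
    [0, 0, 0],
    [0, 0, 0],
    [0, 0, 0],
    [0, 0, 0],
    [0, 0, 0],
  ],
)

```text
time: 66.93
eef_pos: [0.4891, 0.0747, 0.0602]
ee_rot: [-3.139, -0.132, 0.0]
contact_force: [-3.2, 0.5, 2.4]
width: 0.0624
```

Light contact; release slowly and lift.

arm_command(
  travel=[
    [0, 0, 0],
    [0, 0, 0],
    [0, 0, 0],
    [0, 0, 0],
    [0, 0, 0.05],
    [0, 0, 0.15],
    [0, 0, 0.4],
    [0, 0, 0.7],
    [0, 0, 0.9],
    [0, 0, 0.9],
  ],
  delta_rot=[
    [0, 0, 0],
    [0, 0, 0],
    [0, 0, 0],
    [0, 0, 0],
    [0, 0, 0],
    [0, 0, 0],
    [0, 0, 0],
    [0, 0, 0],
    [0, 0, 0],
    [0, 0, 0],
  ],
  fingers=-0.9,
)

```text
time: 67.77
eef_pos: [0.4925, 0.0752, 0.2023]
ee_rot: [-3.136, -0.131, -0.016]
contact_force: [1.6, 0.7, 0.8]
width: 0.081
```

```bash
python3 - <<'E'
from meas import *
st(); im,P=cloud("wrist"); incase(P,((.024,.033),(.045,.056),(.056,.095))); cv2.imwrite("pics/w18.png",im);print(*plugs(P),sep="\n")
# lid path, tool-down closed fingers pushing the outer top/front corner
O=np.array([547.3,78.6])
for th in (1.85,1.6,1.4,1.2,1.0,.8,.6,.4,.2,0):
    u=np.array([-np.cos(th),np.sin(th)]);n=np.array([np.sin(th),np.cos(th)])
    c=np.array([43,30])+101*u+59*n;print(th,"corner case x,z",c,"world",O+C[:2,0]*c[0])
E
```

```text
67.77 [0.4925 0.0752 0.2023] yaw -355.2007171372893 [-3.1356 -0.1314 -0.0159] F [1.5751 0.728  0.8038] w 0.08102448736157136 q [-0.558   0.0258  0.3258  1.8885 -0.0101  1.2181 -0.1452]
(0.024, 0.033) 250 c [-17.7 -56.6] r 28.4 z [26.1 27.4 28.7]
(0.024, 0.033) 947 c [-1.3 56.2] r 33.5 z [26.3 27.7 29.3]
(0.045, 0.056) 3023 c [-1.7 -1.2] r 33.6 z [50.5 51.8 53.1]
(0.045, 0.056) 1108 c [-1.4 55.5] r 20.3 z [48.7 51.6 52.8]
(0.056, 0.095) 4191 c [ -1.2 -58.8] r 33.4 z [80.5 81.7 82.9]
(array([ 756.7, -198.7]), 27.0, array([ 766., -214.]), 32.2, np.float64(35.3))
1.85 corner case x,z [127.5499 110.829 ] world [557.7512 -48.521 ]
1.6 corner case x,z [104.924  129.2342] world [555.8973 -25.9712]
1.4 corner case x,z [ 83.9749 139.5585] world [554.1808  -5.0925]
1.2 corner case x,z [ 61.3922 145.5151] world [552.3304  17.4143]
1.0 corner case x,z [ 38.0763 146.8664] world [550.4199  40.6518]
0.8 corner case x,z [ 14.9566 143.5587] world [548.5255  63.6937]
0.6 corner case x,z [ -7.045  135.7237] world [546.7227  85.6213]
0.4 corner case x,z [-27.0515 123.6739] world [545.0834 105.5605]
0.2 corner case x,z [-44.2652 107.8895] world [543.673  122.7164]
0 corner case x,z [-58.  89.] world [542.5476 136.405 ]
```

arm_command(
  travel=[
    [0.1, -0.2, 0.05],
    [0.2, -0.45, 0.05],
    [0.35, -0.7, 0.05],
    [0.455, -1, 0.05],
    [0.455, -1, 0.05],
    [0.455, -1, 0.05],
    [0.455, -1, 0.05],
  ],
  delta_rot=[
    [0, 0, 0],
    [0, 0, 0],
    [0, 0, 0],
    [0, 0, 0],
    [0, 0, 0],
    [0, 0, 0],
    [0, 0, 0],
  ],
  fingers=1,
  grip_force=40,
)

```text
time: 68.4
eef_pos: [0.5568, -0.0759, 0.2014]
ee_rot: [3.139, 0.13, -0.003]
contact_force: [0.2, 0.7, 0.8]
width: 0.0005
```

arm_command(
  travel=[
    [0, -0.11, 0],
    [0, -0.11, -0.15],
    [0, -0.11, -0.35],
    [0, -0.11, -0.55],
    [0, -0.11, -0.7],
    [0, -0.11, -0.7],
    [0, -0.11, -0.7],
  ],
  delta_rot=[
    [0, 0, 0],
    [0, 0, 0],
    [0, 0, 0],
    [0, 0, 0],
    [0, 0, 0],
    [0, 0, 0],
    [0, 0, 0],
  ],
)

```text
time: 68.98
eef_pos: [0.5563, -0.0904, 0.0966]
ee_rot: [-3.138, -0.135, 0.004]
contact_force: [0.2, 0.1, 0.8]
width: -0.0002
```

```bash
python3 - <<'E'
from meas import *
st(); p=(robot.observe()["eef_pos"]-np.array([.5473,.0786,0]))@C*1000;print(p)
for x,z in ((120,115),(100,125),(79,131),(59,133),(38,132),(18,127),(0,117),(-17,105),(-30,89)):
    w=C@np.array([x-p[0],0-p[1],z-p[2]])/150;print(x,z,np.round(w,3))
E
```

```text
68.98 [ 0.5563 -0.0904  0.0966] yaw -355.0672046622483 [-3.1382 -0.1352  0.0044] F [0.1994 0.06   0.7642] w -0.0002391653879076383 q [-0.3188  0.2892  0.4696  1.8533 -0.1505  1.0368  0.2975]
[169.1659  -4.8321  96.5784]
120 115 [0.005 0.329 0.123]
100 125 [-0.006  0.462  0.189]
79 131 [-0.017  0.602  0.229]
59 133 [-0.028  0.735  0.243]
38 132 [-0.04   0.874  0.236]
18 127 [-0.05   1.007  0.203]
0 117 [-0.06   1.127  0.136]
-17 105 [-0.07   1.24   0.056]
-30 89 [-0.077  1.326 -0.051]
```

arm_command(
  travel=[
    [0, 0.07, 0.02],
    [0, 0.14, 0.05],
    [0, 0.2, 0.08],
    [0, 0.26, 0.1],
    [0, 0.33, 0.123],
    [0, 0.39, 0.15],
    [0, 0.46, 0.19],
    [-0.01, 0.53, 0.21],
    [-0.015, 0.6, 0.23],
    [-0.02, 0.67, 0.24],
    [-0.02, 0.73, 0.243],
    [-0.02, 0.73, 0.243],
  ],
  delta_rot=[
    [0, 0, 0],
    [0, 0, 0],
    [0, 0, 0],
    [0, 0, 0],
    [0, 0, 0],
    [0, 0, 0],
    [0, 0, 0],
    [0, 0, 0],
    [0, 0, 0],
    [0, 0, 0],
    [0, 0, 0],
    [0, 0, 0],
  ],
)

```text
time: 69.98
eef_pos: [0.5542, 0.0203, 0.1336]
ee_rot: [-3.138, -0.137, 0.0]
contact_force: [-0.1, -0.4, 0.2]
width: 0.0001
```

```bash
python3 - <<'E'
from meas import *
st(); p=(robot.observe()["eef_pos"]-np.array([.5473,.0786,0]))@C*1000;print(p)
im,P=cloud("scene");cv2.imwrite("pics/s20.png",cv2.resize(im[60:250,220:440],None,fx=2.5,fy=2.5))
for x,z in ((38,132),(18,127),(0,117),(-17,105),(-30,89)):
    w=C@np.array([x-p[0],-3-p[1],z-p[2]])/150;print(x,z,np.round(w,3))
E
```

```text
69.98 [0.5542 0.0203 0.1336] yaw -355.0121516217222 [-3.1378 -0.1367  0.0003] F [-0.1051 -0.3633  0.1887] w 0.00012611933891072327 q [-0.481   0.2216  0.4165  1.8392 -0.1008  1.1014  0.0591]
[ 58.6562   2.1449 133.5664]
38 132 [-0.045  0.134 -0.01 ]
18 127 [-0.056  0.267 -0.044]
0 117 [-0.066  0.387 -0.11 ]
-17 105 [-0.076  0.5   -0.19 ]
-30 89 [-0.083  0.586 -0.297]
```

View pics/s20.png

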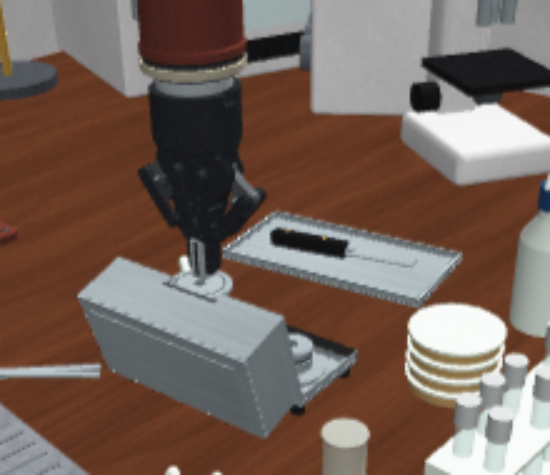

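arm_command(
  travel=[
    [0, 0, 0.15],
    [0, 0, 0.3],
    [0, -0.2, 0.35],
    [0, -0.45, 0.35],
    [0.02, -0.7, 0.35],
    [0.02, -0.75, 0.2],
    [0.02, -0.75, 0],
    [0.02, -0.75, -0.2],
    [0.02, -0.75, -0.36],
    [0.02, -0.75, -0.36],
    [0.02, -0.75, -0.36],
  ],
  delta_rot=[
    [0, 0, 0],
    [0, 0, 0],
    [0, 0, 0],
    [0, 0, 0],
    [0, 0, 0],
    [0, 0, 0],
    [0, 0, 0],
    [0, 0, 0],
    [0, 0, 0],
    [0, 0, 0],
    [0, 0, 0],
  ],
)

```text
time: 70.95
eef_pos: [0.5563, -0.0956, 0.079]
ee_rot: [3.138, 0.131, -0.004]
contact_force: [0.9, 0.2, 0.7]
width: 0.0002
```

```bash
python3 lid.py; python3 - <<'E'
from meas import *
p=(robot.observe()["eef_pos"]-np.array([.5473,.0786,0]))@C*1000;print(p)
for x,z in ((140,82),(117,98),(96,110),(75,118),(50,122)):
    w=C@np.array([x-p[0],0-p[1],z-p[2]])/150;print(x,z,np.round(w,3))
E
```

```text
70.95 [ 0.5563 -0.0956  0.079 ] [ 0.1747 -0.0041  0.079 ] [0.8625 0.1988 0.7177] [ 0.002   0.0416 -0.0089]
3161 995 [ 0.9657  0.0006 -0.2596] angle 1.8334082169331187
[174.4426284   -4.06369322  80.43063761]
140 82 [0.008 0.231 0.01 ]
117 98 [-0.004  0.384  0.117]
96 110 [-0.016  0.523  0.197]
75 118 [-0.027  0.663  0.25 ]
50 122 [-0.041  0.829  0.277]
```

arm_command(
  travel=[
    [0.005, 0.08, 0],
    [0.005, 0.16, 0],
    [0.005, 0.23, 0.01],
    [0, 0.28, 0.04],
    [0, 0.33, 0.08],
    [-0.005, 0.385, 0.117],
    [-0.005, 0.385, 0.117],
  ],
  delta_rot=[
    [0, 0, 0],
    [0, 0, 0],
    [0, 0, 0],
    [0, 0, 0],
    [0, 0, 0],
    [0, 0, 0],
    [0, 0, 0],
  ],
)

```text
time: 71.58
eef_pos: [0.5577, -0.0349, 0.0993]
ee_rot: [-3.138, -0.136, -0.005]
contact_force: [-0.4, 0.0, 0.5]
width: 0.0002
```

```bash
python3 lid.py
```

```text
71.5833 [ 0.5577 -0.0349  0.0993] [0.1143 0.0022 0.0993] [-0.4453  0.0022  0.4997] [-0.0039 -0.0068  0.0343]
3369 1979 [ 0.9999 -0.0019 -0.0165] angle 1.5872696043093169
```

arm_command(
  travel=[
    [0, 0.06, 0.03],
    [-0.01, 0.12, 0.07],
    [-0.013, 0.19, 0.1],
    [-0.02, 0.26, 0.125],
    [-0.025, 0.32, 0.14],
    [-0.03, 0.37, 0.15],
    [-0.035, 0.427, 0.16],
    [-0.035, 0.427, 0.16],
  ],
  delta_rot=[
    [0, 0, 0],
    [0, 0, 0],
    [0, 0, 0],
    [0, 0, 0],
    [0, 0, 0],
    [0, 0, 0],
    [0, 0, 0],
    [0, 0, 0],
  ],
)

```text
time: 72.3
eef_pos: [0.551, 0.0296, 0.1211]
ee_rot: [-3.138, -0.136, 0.001]
contact_force: [0.1, 0.3, 0.7]
width: 0.0001
```

```bash
python3 lid.py
```

```text
72.3 [0.551  0.0296 0.1211] [0.0494 0.0009 0.1211] [0.0876 0.2748 0.713 ] [-0.0114  0.0015 -0.0222]
1495 1116 [ 0.7784 -0.0024  0.6278] angle 0.8920652146233662
```

arm_command(
  travel=[
    [-0.005, 0.06, 0.003],
    [-0.01, 0.129, 0.006],
    [-0.015, 0.19, -0.007],
    [-0.02, 0.249, -0.02],
    [-0.025, 0.3, -0.045],
    [-0.03, 0.361, -0.074],
    [-0.034, 0.41, -0.11],
    [-0.038, 0.461, -0.147],
    [-0.04, 0.49, -0.17],
    [-0.042, 0.51, -0.18],
    [-0.042, 0.51, -0.18],
  ],
  delta_rot=[
    [0, 0, 0],
    [0, 0, 0],
    [0, 0, 0],
    [0, 0, 0],
    [0, 0, 0],
    [0, 0, 0],
    [0, 0, 0],
    [0, 0, 0],
    [0, 0, 0],
    [0, 0, 0],
    [0, 0, 0],
  ],
)

```text
time: 73.27
eef_pos: [0.5446, 0.1041, 0.0935]
ee_rot: [3.139, 0.134, -0.002]
contact_force: [0.1, -0.5, -0.5]
width: 0.0001
```

```bash
python3 - <<'E'
from meas import *
st(); print((robot.observe()["eef_pos"]-np.array([.5473,.0786,0]))@C*1000)
E
```

```text
73.27 [0.5446 0.1041 0.0935] yaw 4.8797506469949115 [ 3.1386  0.1337 -0.0017] F [ 0.0611 -0.5415 -0.4792] w 0.00010843683673252355 q [-0.5984  0.2656  0.3801  1.8759 -0.1144  1.0223 -0.0853]
[-25.6655  -0.6311  93.5107]
```

arm_command(
  travel=[
    [0, 0.02, -0.008],
    [0, 0.04, -0.016],
    [-0.003, 0.06, -0.022],
    [-0.003, 0.06, -0.028],
    [-0.003, 0.06, -0.034],
    [-0.003, 0.06, -0.038],
    [-0.003, 0.06, -0.042],
    [-0.003, 0.06, -0.042],
  ],
  delta_rot=[
    [0, 0, 0],
    [0, 0, 0],
    [0, 0, 0],
    [0, 0, 0],
    [0, 0, 0],
    [0, 0, 0],
    [0, 0, 0],
    [0, 0, 0],
  ],
)

```text
time: 73.93
eef_pos: [0.5447, 0.1127, 0.0891]
ee_rot: [-3.138, -0.132, -0.0]
contact_force: [-5.4, 1.0, 11.0]
width: -0.0001
```

Firm contact at z = 89 mm with 11 N means the lid has stopped. I'll press slightly more, lift off and verify.

arm_command(
  travel=[
    [0, 0, -0.006],
    [0, 0, -0.006],
    [0, 0, -0.006],
  ],
  delta_rot=[
    [0, 0, 0],
    [0, 0, 0],
    [0, 0, 0],
  ],
)

```text
time: 74.18
eef_pos: [0.5448, 0.1127, 0.089]
ee_rot: [-3.137, -0.132, -0.001]
contact_force: [-9.4, 0.4, 21.3]
width: 0.0001
```

arm_command(
  travel=[
    [0, 0, 0.05],
    [0, 0, 0.2],
    [0, 0, 0.5],
    [0, 0, 0.8],
    [0, 0, 1],
    [0, 0, 1],
    [0, 0, 1],
    [0, 0, 1],
    [0, 0, 1],
  ],
  delta_rot=[
    [0, 0, 0],
    [0, 0, 0],
    [0, 0, 0],
    [0, 0, 0],
    [0, 0, 0],
    [0, 0, 0],
    [0, 0, 0],
    [0, 0, 0],
    [0, 0, 0],
  ],
)

```text
time: 74.93
eef_pos: [0.5439, 0.1122, 0.2357]
ee_rot: [3.138, 0.132, -0.003]
contact_force: [-0.5, 1.1, -0.2]
width: -0.0003
```

```bash
python3 - <<'E'
from meas import *
from m import rect
st(); im,P=cloud("wrist"); Q=(P-np.array([.5473,.0786,0]))@C*1000
m=(Q[...,0]>-56)&(Q[...,0]<40)&(abs(Q[...,1])<95)&(Q[...,2]>80)&(Q[...,2]<110)
q=Q[m];A=np.c_[q[:,:2],np.ones(len(q))];f=np.linalg.lstsq(A,q[:,2],rcond=None)[0];print("lid plane slope x,y rad",f[:2],"z at origin",f[2],len(q))
m=(P[...,0]>.36)&(P[...,0]<.6)&(P[...,1]>.27)&(P[...,1]<.4)
for x in rect(P,m,(.0155,.04)):print("spat",x)
m=(P[...,0]>.3)&(P[...,0]<.5)&(P[...,1]>.08)&(P[...,1]<.22)
for x in rect(P,m,(.006,.03)):print("marker",x)
im,P=cloud("top");cv2.imwrite("pics/t21.png",im)
d=cv2.absdiff(im,cv2.imread("pics/top0.png")).max(2)
im,P=cloud("scene");cv2.imwrite("pics/s21.png",cv2.resize(im[60:360,100:500],None,fx=1.9,fy=1.9))
E
```

```text
74.93 [0.5439 0.1122 0.2357] yaw 4.823433753162528 [ 3.1381  0.1322 -0.0033] F [-0.5264  1.0571 -0.1995] w -0.00028039732678261897 q [-0.636   0.1388  0.3917  1.7081 -0.0544  1.3077 -0.1492]
lid plane slope x,y rad [0.002  0.0011] z at origin 91.53745476928451 16185
spat ([200, 0], 379, array([410.9, 313.4]), array([57.4, 16.7]), 13.4, array([16.7, 23.5, 25.6]))
marker ([160, 92], 1024, array([386.8, 158.3]), array([ 15.5, 123.8]), 53.0, array([ 9.6, 14.3, 16.6]))
```

View pics/s21.png

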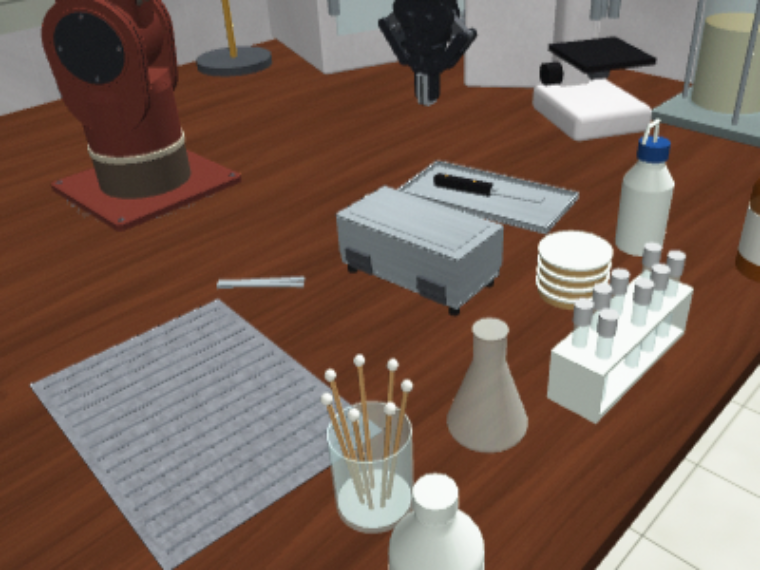

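```bash
python3 - <<'E'
from meas import *
from m import rect
P=np.load("w1.npy");m=(P[...,0]>.3)&(P[...,0]<.5)&(P[...,1]>.08)&(P[...,1]<.22)
for x in rect(P,m,(.006,.03)):print("marker at start (wrist)",x)
print(robot.sign_off())
E
```

```text
marker at start (wrist) ([174, 56], 944, array([389.5, 156.3]), array([ 15.2, 131. ]), 53.2, array([ 9.8, 14.5, 16.7]))
marker at start (wrist) ([177, 133], 114, array([473.7, 128.9]), array([52.5,  4.7]), 4.6, array([15.8, 21.1, 26.4]))
the job is handed in; nothing more can be done
None
```

The job is done and handed in at about 75 s. I levered the lid open with the spatula, swung it back to its stop (about 1.83 rad by camera) and laid the spatula flat in its tray. All four plugs present are packed, none turned over, and the lid was closed slowly.

| Plug | Layer | Position along row (mm) | Target (mm) |
|---|---|---|---|
| flange down | bottom | −58 | −57 |
| flange up | bottom | −1 | 0 |
| flange down | bottom | +56 | +57 |
| flange up, neck on neck | second | −59 | −57 |

**Last checks:**
- **Lid:** closed, with its top level to 0.002 rad. The fingertips met it at 89 mm.
- **Clear of the scene:** the gripper was touching nothing at hand-in, and in the last scene view the bench looked undisturbed.
- **Marker:** the last reading was about 3 mm from the one at the start. That view was cut off at the edge, so I can't say for certain it didn't move; nothing came near it.
- **Spatula:** last seen in the tray. The final measurement saw only part of the handle, but it was flat when I laid it down.

**What went wrong on the way:**
- **Packing order:** I first put the middle plug in before the end plugs. The next plug's flange hit it, with about 12 N at the wrist. I took both back to the mat and repacked ends first.
- **Knocked plug:** one plug was found about 45 mm from where I had set it on the mat, and I located it again before picking it up.
- **First closing push:** it slid over the lid's edge without moving it; the second, lower push worked.

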